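# Load the slide dryer's pull-out tray

### The arm

A 6-joint arm with a two-finger parallel gripper is mounted at the origin on a cart in front of the work surface, level with it; the furniture and walls round the work are solid. World frame = base frame: x ahead of the robot, y to its left, z up, the work surface at z = 0. Lengths are in mm, angles in rad, forces in N, time in s.
With the tool pointing down it reaches from about 350 to 775 mm from the base axis. Payload 7.3 kg.
Tool frame: the origin (TCP) lies at the very end of the fingers, on their centre line; the grasp point (between the pads) lies behind it (bot.grip_point_offset is the z of the grasp point in the tool frame, in mm); z points along the fingers, y is the line along which they close (so a half turn about z gives the same grasp; the last joint's range is limited). The gripper opens to 92 mm and grips with 3 to 60 N. Pads are 19 mm wide; open, the fingers measure 130 mm over their backs; the gripper's body (75 mm by 190 mm) begins 47 mm behind the grasp point.
Start: joints at [1.178, 0.342, 1.524, -0, 1.275, -0.146], TCP at [128.243, 509.116, 226.741] pointing down, gripper open.
Joint ranges: [-2.53, 2.53], [-0.77, 2.02], [0.04, 2.7], [-1, 4.14], [0.28, 2.66], [-3.11, 3.11]. Speed limits (rad/s): [2.57, 2.57, 3.14, 3.14, 3.14, 3.14].

### API

Orientations are given as [roll, pitch, yaw] about the fixed x, y, z axes, in that order (R = Rz(yaw) Ry(pitch) Rx(roll)).
In Python, from plant import bot gives the robot as it stands. The module is installed in compiled form; this text tells all that it offers.
- The arm moves only by the shell command python3 -m crank 'ROWS'. ROWS is JSON, a list that holds one entry, the list of rows, each a list of 5 numbers: the opening, from 0 (shut) to 1 (fully open), then the shift along the tool's x, y, z in cm, then the turn about the tool's z in degrees. In form: [[[claw, x, y, z, turn], ...]]. A call has exactly 10 rows; each row is the pose to reach, as a shift and turn from the pose commanded when the call began, along the tool's axes at that moment; what a row does not reach only later rows make up. A row lasts 1/10 s, in which the tool goes at most 50 mm and 8.59 degrees, less where a joint would pass 70% of its speed; a pose out of reach is approached as far as the arm can. A call with a gripper value outside its range is refused whole. The fingers move at their own pace and stop on an object; the grip force is fixed at half the most. Time passes only in rows, so rows that repeat a pose let the fingers close, or fill a call up. It gives the time, the measured TCP pose, the force, the opening and the grip force at its end, in the units of the state.
- bot.get_obs(): the state, without advancing time (a new reading comes with each control period).
- bot.capture(name): name is "scene" or "top" or "wrist"; returns (picture, depth): 400x640x3 uint8, red, green, blue; 400x640 float32, mm along the optical axis (not along the pixel's ray), 0 where there is no reading.
- bot.calibration(name): a dict with "vertical_fov" (degrees; the focal length in pixels is half the picture's height over the tangent of half this angle, whatever the lens; pixels are square), "cx", "cy" (the principal point, pixels), "rvec" (rotation vector, rad) and "tvec" (3), from world to camera coordinates, as OpenCV has them; the wrist camera has in their place "tool_from_camera" (4x4, takes a point from camera to tool coordinates, whose origin is the TCP and whose axes are the flange's). Camera axes: x right, y down, z forward; pixel columns grow to the right and rows downward; lengths in mm; the calibration is good to about 2 mm. A picture is of the moment at which its call begins: read the wrist's pose just before it. calibration takes no time and is no camera call.
- bot.close_job(): hands the job in; it is judged then, once.
The state is a dict: "time": time; "joint_positions": joint angles; "dq": joint speeds; "tau": joint torques, N m; "tool_pos": TCP position; "tcp_rot": TCP orientation; "contact_force": force on the tool from outside, world axes, zero at the start; "moment": the same for the moment, N m; "grip_width": finger opening in mm; "finger_force": force on a finger pad.
Only numpy, scipy, OpenCV 4.12 (cv2) and the standard library are available. Lean on these libraries where they do the work, as an engineer would, in place of code of your own. Each camera call takes 0.05 s, during which the arm holds its last target. There are 200 camera calls.

### The job

Pull the slide dryer's tray out by its bar handle until it locks open and let go, then lay the slide box flat in the tray's bay and swing the black hold-down arm all the way round to its stop, so that its end is over the box. Then press the release key on top of the housing so the lock lets go, and push the tray fully home with the box still lying under the arm. Leave the timer, the roll of tape and the specimen cup where they stand.

Things in the scene. Friction and masses are not known exactly. Their poses are not given: they have to be found in the camera images.
- housing: Slide dryer: white box fixed to the worktop, 185 mm deep (its x), 170 mm wide (its y), 85 mm high; origin at the centre of its underside, z up. Its open front faces its own -x; the tray slides out along its -x.
- tray (a joint): Travel of the tray out of the housing, m: 0 fully home (stop), locks by itself at 0.145, end stop 0.151; may start a little ajar. Pulling takes about 5 N, 12 N over the last 20 mm, where the catch pushes the release key down; the key springs up once locked. Locked, it cannot be pushed in. Unlocked, a light spring draws it in from beyond about 0.1; nearer home it stays where left.
- handle (a point): Middle of the tray's bar handle (moves with the tray; axes as the housing's): a level round bar 10 mm thick, about 110 mm long along y, 60 mm above the worktop, with 38 mm clear between bar and front panel. Two round stays join it to the panel at y = +-50 mm.
- panel (a point): Middle of the outer face of the tray's front panel, 43 mm above the worktop (moves with the tray), 43 mm behind (+x of) the bar's centreline. Panel 6 mm thick, 168 mm wide, top 78 mm above the worktop; home, it closes the front of the housing, its back flush with the housing's front face.
- bay (a point): Middle of the tray's bay, on its floor, 15 mm above the worktop (moves with the tray; axes as the housing's). With the tray locked out, the open bay reaches 72 mm forward (-x) to the panel, 73 mm back to the housing's roof edge, and +-60 mm along y: at -y a thin wall 37 mm above the worktop, at +y a ledge 24 mm wide, 36 mm above the worktop, carrying the hold-down arm.
- hold_arm (a joint): Angle of the hold-down arm about its upright pivot, rad: 0 = pointing to the front (-x) along the ledge, growing as its end swings in over the bay toward -y (counter-clockwise from above); stop at 1.25, where its end stands about 5 mm from above the middle of the bay. Stiff: stays where it is left, about 0.5 N at its end moves it.
- pivot (a point): Pivot of the hold-down arm on the ledge, 44 mm above the worktop (moves with the tray): 28 mm behind (+x) and 76 mm to +y of the bay's middle.
- hold_tip (a point): End of the hold-down arm, 85 mm from the pivot, 62 mm above the worktop: the middle of an upright round peg 11 mm thick whose top is 71 mm above the worktop. The arm itself is a black bar 14 mm wide and 9 mm thick, from 44 to 53 mm above the worktop, so it passes 5 mm over the slide box in the bay.
- release (a joint): Travel of the release key, m: 0 up, 0.007 fully down. Sprung: 2 N to start, 6 N fully down. Pressed beyond 0.005 it frees the locked tray, which then by itself moves in about 45 mm in under a second.
- release_top (a point): Centre of the top of the release key, a grey key 30 x 28 mm on the housing's roof near its front edge, 99.5 mm above the worktop, at +y of the middle.
- slide_box: Slide box, red and white carton 59 (its x) x 83 (its y) x 24 mm, rigid, about 100 g; lies flat, origin at the centre of its underside.
- timer: Digital timer, white, 60 x 66 x 18 mm, origin at the centre of its underside: bystander.
- tape_roll: Roll of pale tape lying flat, 58 mm across, 18 mm high, origin at the centre of its underside: bystander.
- specimen_cup: White specimen cup with lid, 62 mm across, 73 mm high, standing upright, origin at the centre of its underside: bystander.

How it is judged (in metres and radians):
On the way, in this order (a step that is already met when the one before it is completed fails the run):
1. the tray is locked out and stays there by itself, let go (value of joint tray between 0.142 and 0.149 m and value of joint release below 0.002 m and contact force between the fingers and housing below 0.3 N), for 0.2 s.
2. the slide box lies flat in the bay of the locked-out tray, let go (angle between slide_box's own z axis and vertical below 0.1 rad and z of slide_box in the frame of bay between -0.006 and 0.006 m and x of slide_box in the frame of bay between -0.05 and 0.05 m and y of slide_box in the frame of bay between -0.05 and 0.05 m and value of joint tray above 0.14 m and contact force between the fingers and slide_box below 0.2 N), for 0.2 s.
3. the hold-down arm is swung round with its end over the box, the tray still locked out (value of joint hold_arm above 1.1 rad and x of hold_tip in the frame of slide_box between -0.0295 and 0.0295 m and y of hold_tip in the frame of slide_box between -0.0415 and 0.0415 m and angle between slide_box's own z axis and vertical below 0.1 rad and z of slide_box in the frame of bay between -0.006 and 0.006 m and x of slide_box in the frame of bay between -0.05 and 0.05 m and y of slide_box in the frame of bay between -0.05 and 0.05 m and value of joint tray above 0.14 m), for 0.1 s.
4. the release key is pressed and the tray comes off its lock (value of joint release above 0.0035 m and value of joint tray below 0.143 m).
At the end, for the whole second after the job is handed in: The tray is fully home (within 4 mm), the release key is up, the slide box lies flat and still on the bay's floor (within 50 mm of its middle either way), and the hold-down arm is swung round beyond 1.1 rad with its end over the box (value of joint tray below 0.004 m and value of joint release below 0.002 m and value of joint hold_arm above 1.1 rad and x of hold_tip in the frame of slide_box between -0.0295 and 0.0295 m and y of hold_tip in the frame of slide_box between -0.0415 and 0.0415 m and angle between slide_box's own z axis and vertical below 0.1 rad and z of slide_box in the frame of bay between -0.006 and 0.006 m and x of slide_box in the frame of bay between -0.05 and 0.05 m and y of slide_box in the frame of bay between -0.05 and 0.05 m and linear speed of slide_box below 0.01 m/s); the robot touches nothing.
It fails at once if the timer is moved more than 20 mm or tipped (distance of timer from where it was at the start of the episode above 0.02 m or angle between timer's own z axis and vertical above 0.3 rad).
It fails at once if the roll of tape is moved more than 20 mm or tipped (distance of tape_roll from where it was at the start of the episode above 0.02 m or angle between tape_roll's own z axis and vertical above 0.3 rad).
It fails at once if the specimen cup is moved more than 20 mm or tipped (distance of specimen_cup from where it was at the start of the episode above 0.02 m or angle between specimen_cup's own z axis and vertical above 0.3 rad).
It also fails if it takes over 72 s, if anything falls off the work surface, if the arm or the gripper's body presses on something with over 40 N, if the wrist force passes 120 N, or if a joint passes its speed limit or range.

## Working session

There is one attempt and no reset: what is moved stays moved. The work goes in short steps, Python scripts to look and compute and a shell command to move; the robot and the scene stay as the last step left them, time stands still between calls to the robot, and variables do not carry over. Pictures are saved under pics/ and viewed, at most 10 in all, crops included, and the job is handed in when it is done.

```bash
mkdir -p pics; cat > h.py <<'E'
import numpy as np, cv2
from plant import bot
from scipy.spatial.transform import Rotation as R
def cal(n):
    c=bot.calibration(n); f=200/np.tan(np.radians(c["vertical_fov"])/2)
    return c,f
def pose():
    o=bot.get_obs(); T=np.eye(4); T[:3,:3]=R.from_euler('xyz',o["tcp_rot"]).as_matrix(); T[:3,3]=o["tool_pos"]; return T
def cam2world(n,T=None):
    c,f=cal(n)
    if n=="wrist": return (pose() if T is None else T)@np.array(c["tool_from_camera"])
    M=np.eye(4); M[:3,:3]=cv2.Rodrigues(np.array(c["rvec"],float))[0]; M[:3,3]=np.ravel(c["tvec"]); return np.linalg.inv(M)
def cloud(n,d,M):
    c,f=cal(n); v,u=np.mgrid[:400,:640]
    P=np.stack([(u-c["cx"])/f*d,(v-c["cy"])/f*d,d],-1)
    W=P@M[:3,:3].T+M[:3,3]; W[d<=0]=np.nan; return W
def shot(n,name=None):
    M=cam2world(n); im,d=bot.capture(n)
    if name: cv2.imwrite(f"pics/{name}.png",im[...,::-1])
    return im,d,cloud(n,d,M)
E
python3 - <<'E'
from h import *
o=bot.get_obs(); print({k:np.round(v,3) for k,v in o.items()}, bot.grip_point_offset)
print(pose()[:3,:3].round(2))
for n in("scene","top"):
    im,d,W=shot(n,n+"0"); print(bot.calibration(n)); np.savez("pics/"+n,im=im,W=W)
a=cv2.imread("pics/scene0.png");b=cv2.imread("pics/top0.png")
E
```

```text
{'time': np.float64(0.0), 'joint_positions': array([ 1.178,  0.343,  1.525, -0.   ,  1.275, -0.146]), 'dq': array([ 0.001,  0.002,  0.   , -0.   ,  0.001, -0.   ]), 'tau': array([-2.0000e-03, -4.3125e+01, -2.4422e+01,  7.2000e-02,  5.6000e-02,
       -0.0000e+00]), 'tool_pos': array([128.074, 508.705, 226.029]), 'tcp_rot': array([-3.14 , -0.   ,  2.895]), 'contact_force': array([ 0.896,  0.255, -0.411]), 'moment': array([0.028, 0.082, 0.007]), 'finger_force': np.float64(0.0), 'grip_width': np.float64(91.385)} -18.8
[[-0.97  0.24 -0.  ]
 [ 0.24  0.97 -0.  ]
 [ 0.   -0.   -1.  ]]
{'vertical_fov': 57.48719834927265, 'cx': 317.3878330519377, 'cy': 204.12698042346057, 'rvec': array([ 2.29541116, -0.78054851,  0.31015348]), 'tvec': array([-432.47222948,  245.08137821, 1152.52137197])}
{'vertical_fov': 57.469472924371004, 'cx': 324.3745454424549, 'cy': 200.4987828678358, 'rvec': array([ 2.19705717, -2.14224667,  0.06595058]), 'tvec': array([ -83.04275342,  487.48028561, 1092.39288729])}
```

View pics/top0.png

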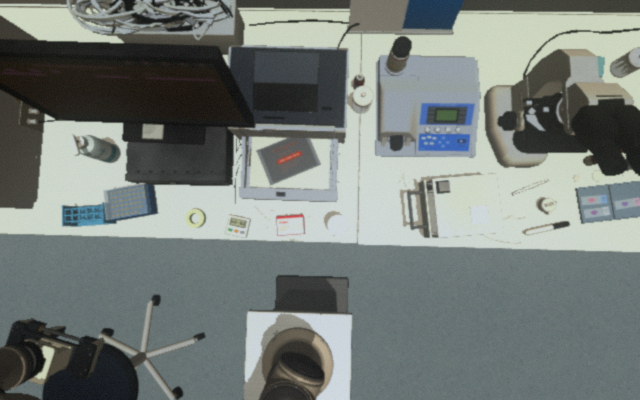

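View pics/scene0.png

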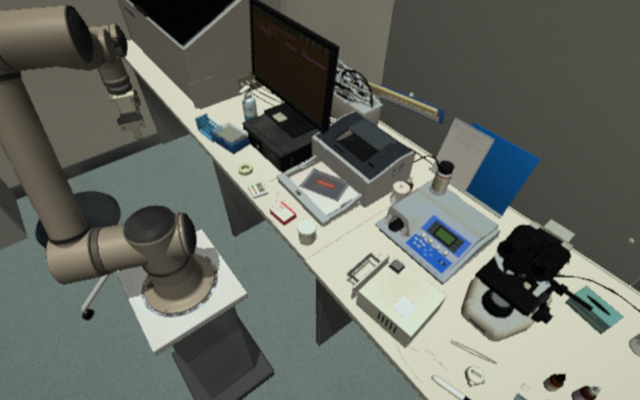

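The top view shows the dryer at px (420–500, 175–237), its handle to the left at (408, 205) and its key at (443, 186). The slide box is at (290, 225), the cup at (333, 220), the timer at (238, 225) and the tape at (196, 217). The dryer's -x faces world +y.

```bash
python3 - <<'E'
from h import *
z=np.load("pics/top.npz"); im,W=z["im"],z["W"]
def rect(m,name):
    m=np.uint8(m); n,l,s,c=cv2.connectedComponentsWithStats(m,connectivity=8)
    k=1+np.argmax(s[1:,4]); p=W[l==k]; r=cv2.minAreaRect(np.float32(p[:,:2]))
    print(name,len(p),"c",np.round(r[0],1),"size",np.round(r[1],1),"ang",round(r[2],2),"zmed",np.nanmedian(p[:,2]).round(1),"centroid",p.mean(0).round(1), 'med',np.median(p,0).round(1)); return l==k
v,u=np.mgrid[:400,:640]
def roi(a,b,c,d): return (u>=a)&(u<b)&(v>=c)&(v<d)
hz=W[...,2]
print("table z", np.nanmedian(hz[roi(380,400,180,240)]))
rect(roi(395,520,160,245)&(hz>79)&(hz<92),"roof")
rect(roi(430,460,170,200)&(hz>93),"key")
rect(roi(395,520,160,245)&(hz>70)&(hz<110),"all>70")
rect(roi(395,425,170,240)&(hz>45)&(hz<72),"handle")
rect(roi(265,312,205,245)&(hz>12),"box")
rect(roi(215,262,205,245)&(hz>10),"timer")
rect(roi(180,212,200,235)&(hz>10),"tape")
rect(roi(318,350,200,245)&(hz>40),"cup")
c=cv2.resize(im[150:250,180:520],None,fx=2.35,fy=2.35,interpolation=cv2.INTER_CUBIC)
c2=cv2.resize(im[165:245,390:525],None,fx=5.8,fy=4.4*1.318,interpolation=cv2.INTER_CUBIC)
cv2.imwrite("pics/c.png",c2[...,::-1])
E
```

```text
table z 0.20650435040511184
roof 3757 c [ 481.8 -479.2] size [170.2 186.6] ang 6.11 zmed 83.9 centroid [ 479.5 -480.8   84. ] med [ 478.3 -481.4   83.9]
key 107 c [ 531.6 -408. ] size [27.3 30.4] ang 7.82 zmed 98.6 centroid [ 531.5 -407.3   98.5] med [ 532.  -407.5   98.6]
all>70 3897 c [ 481.6 -477.7] size [170.1 189.7] ang 6.16 zmed 84.0 centroid [ 481.  -478.4   84.4] med [ 480.5 -478.3   84. ]
handle 265 c [ 480.3 -340.1] size [139.   49.5] ang 5.81 zmed 62.3 centroid [ 477.1 -336.1   61.4] med [ 484.6 -329.5   62.3]
box 526 c [413.2  31.8] size [58.2 83.1] ang 5.39 zmed 22.2 centroid [413.1  31.5  22.1] med [412.8  31.5  22.2]
timer 406 c [405.5 193.4] size [65.6 59.8] ang 80.26 zmed 14.0 centroid [405.7 193.4  14. ] med [405.4 193.2  14. ]
tape 213 c [426.8 326.1] size [58.  56.7] ang 66.61 zmed 15.9 centroid [426.3 325.8  15.8] med [426.7 325.7  15.9]
cup 361 c [ 415.3 -111.6] size [57.8 60.7] ang 1.65 zmed 71.5 centroid [ 415.5 -112.1   71.5] med [ 415.3 -112.6   71.5]
```

View pics/c.png

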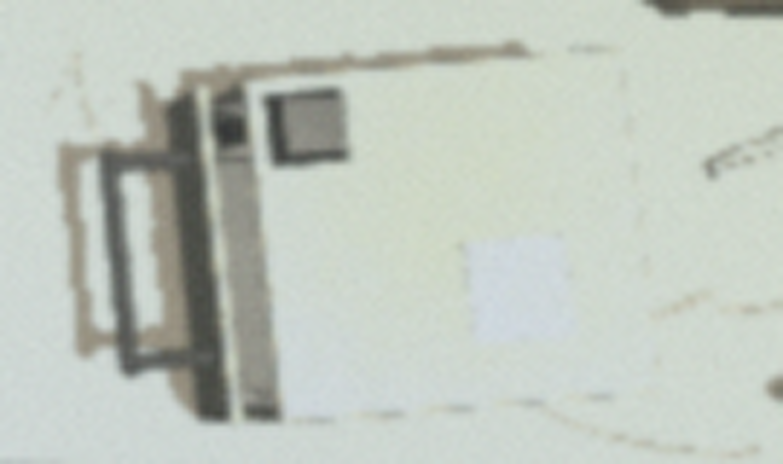

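The crop shows the tray slightly ajar, with the bar at crop px x≈115 (rows 160–370). The hold-down arm is dark near (232, 120), by the far ledge. Next I'll get the exact bar position in the housing frame and the first move's shifts.

```bash
cat >> h.py <<'E'
A=np.radians(6.1); HC=np.array([481.8,-479.0]); HX=np.array([np.sin(A),-np.cos(A)]); HY=np.array([np.cos(A),np.sin(A)])
def toH(p): q=np.asarray(p)[...,:2]-HC; return np.stack([q@HX,q@HY],-1)
def fromH(x,y): return HC+x*HX+y*HY
def go(xy,z,yaw):
    "shift (cm, tool axes) and turn (deg) from measured pose"
    T=pose(); d=np.array([xy[0],xy[1],z])-T[:3,3]; s=T[:3,:3].T@d/10
    y0=np.degrees(np.arctan2(T[1,0],T[0,0])); t=-((yaw-y0+180)%360-180)
    return "shift cm",s.round(2),"turn",round(t,1)
def stat():
    o=bot.get_obs(); T=pose(); print("t",round(float(o["time"]),2),"tcp",T[:3,3].round(1),"H",toH(T[:3,3]).round(1),"yaw",round(np.degrees(np.arctan2(T[1,0],T[0,0])),1),"F",np.round(o["contact_force"],1),"w",round(float(o["grip_width"]),1),"ff",round(float(o["finger_force"]),1))
E
python3 - <<'E'
from h import *
z=np.load("pics/top.npz"); im,W=z["im"],z["W"]; H=toH(W)
m=(W[...,2]>45)&(abs(H[...,1])<100)&(H[...,0]<-70)&(H[...,0]>-300)&(W[...,2]<110)
for a in range(-200,-70,4):
    k=m&(H[...,0]>=a)&(H[...,0]<a+4)
    if k.sum(): print(a,k.sum(),"z",np.median(W[k][:,2]).round(0),"y",H[k][:,1].min().round(0),H[k][:,1].max().round(0),"lum",im[k].mean().round(0))
print(go((480,150),226,100)); print(toH(np.array([531.6,-408.])))
E
```

```text
-164 43 z 62.0 y -56.0 56.0 lum 113.0
-160 56 z 64.0 y -56.0 55.0 lum 100.0
-156 38 z 62.0 y -54.0 55.0 lum 125.0
-152 9 z 65.0 y -54.0 51.0 lum 109.0
-148 9 z 61.0 y -54.0 51.0 lum 119.0
-144 8 z 62.0 y -52.0 54.0 lum 104.0
-140 9 z 61.0 y -55.0 54.0 lum 103.0
-136 7 z 62.0 y -52.0 53.0 lum 98.0
-132 9 z 61.0 y -53.0 53.0 lum 96.0
-128 10 z 63.0 y -53.0 52.0 lum 91.0
-124 8 z 64.0 y -53.0 52.0 lum 88.0
-120 8 z 62.0 y -53.0 52.0 lum 85.0
-116 202 z 67.0 y -83.0 83.0 lum 112.0
-112 67 z 76.0 y -83.0 81.0 lum 177.0
-108 1 z 75.0 y -69.0 -69.0 lum 159.0
-100 14 z 57.0 y 57.0 66.0 lum 70.0
-96 29 z 78.0 y -82.0 83.0 lum 123.0
-92 97 z 83.0 y -85.0 82.0 lum 178.0
-88 95 z 84.0 y -85.0 85.0 lum 198.0
-84 95 z 84.0 y -85.0 84.0 lum 181.0
-80 94 z 85.0 y -85.0 84.0 lum 175.0
-76 79 z 85.0 y -83.0 83.0 lum 191.0
-72 43 z 85.0 y -80.0 70.0 lum 190.0
('shift cm', array([-4.289e+01, -2.619e+01,  4.000e-02]), 'turn', np.float64(65.9))
[-65.30604328  57.06277868]
```

```bash
python3 -m crank '[[[0.3,-4.3,-2.6,0,8],[0.3,-8.6,-5.2,0,16],[0.3,-12.9,-7.9,0,24],[0.3,-17.2,-10.5,0,32],[0.3,-21.5,-13.1,0,40],[0.3,-25.7,-15.7,0,48],[0.3,-30,-18.3,0,56],[0.3,-34.3,-21,0,64],[0.3,-38.6,-23.6,0,72],[0.3,-42.9,-26.2,0,80]]]'; python3 -c "
from h import *
stat(); print(go(fromH(-158.5,0),150,6.1))"
```

```text
time: 1.1
tool_pos: [479.3, 150.3, 226.5]
tcp_rot: [-3.141, -0.0, 1.493]
contact_force: [0.5, 2.2, 0.5]
grip_width: 27.5
finger_force: 0.0
t 1.1 tcp [479.3 150.3 226.5] H [-626.    64.4] yaw 85.5 F [0.5 2.2 0.5] w 27.5 ff 0.0
('shift cm', array([-47.14,   2.26,   7.65]), 'turn', np.float64(79.4))
```

```bash
python3 -m crank '[[[0.3,-4.7,0.2,0,8],[0.3,-9.4,0.4,0,16],[0.3,-14.1,0.7,0,24],[0.3,-18.9,0.9,0,32],[0.3,-23.6,1.1,0,40],[0.3,-28.3,1.3,1,48],[0.3,-33,1.6,2,56],[0.3,-37.7,1.8,4,64],[0.3,-42.4,2,6,72],[0.3,-47.1,2.3,7.6,79.4]]]'; python3 -c "
from h import *
im,d,W=shot('wrist','w1')
stat(); print(go(fromH(-158.5,0),45,6.1))
H=toH(W); m=(W[...,2]>50)&(W[...,2]<72)&(abs(H[...,1])<45)&(H[...,0]<-140)&(H[...,0]>-180)
print('bar',m.sum(),np.median(H[m],0),np.percentile(H[m][:,0],[2,98]),np.median(W[m][:,2]))"
```

```text
time: 2.1
tool_pos: [466.5, -318.9, 149.9]
tcp_rot: [-3.14, 0.001, 0.107]
contact_force: [1.4, -0.4, -0.2]
grip_width: 27.1
finger_force: 0.0
t 2.15 tcp [ 465.4 -325.4  147.1] H [-154.4   -0. ] yaw 5.5 F [-1.  -4.8 -1.7] w 27.4 ff 0.0
('shift cm', array([ 0.03, -0.41, 10.21]), 'turn', np.float64(-0.6))
bar 1268 [-158.18071637    1.0948008 ] [-163.12060149 -147.77193595] 64.33575593814402
```

View pics/w1.png

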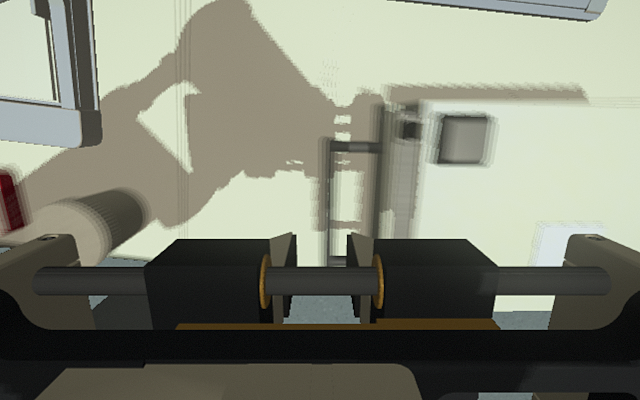

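The wrist view is slightly blurred. It shows the bar running between the open finger pads at px x≈335 (rows 140–265), and depth puts it at housing x = -158 mm, matching the top view. Now I'll descend, grip, and pull.

```bash
python3 -m crank '[[[0.3,0,0,1,0],[0.3,0,0,3,0],[0.3,0,0,5,0],[0.3,0,0,7,0],[0.3,0,0,9,0],[0.3,0,0,10.3,0],[0.3,0,0,10.5,0],[0,0,0,10.5,0],[0,0,0,10.5,0],[0,0,0,10.5,0]]]'; python3 -c "
from h import *
stat()"
```

```text
time: 3.15
tool_pos: [468.0, -318.2, 47.3]
tcp_rot: [3.139, -0.002, 0.113]
contact_force: [0.1, -0.7, -0.4]
grip_width: 8.9
finger_force: 30.0
t 3.15 tcp [ 468.  -318.2   47.3] H [-161.4    3.3] yaw 6.5 F [ 0.1 -0.7 -0.4] w 8.9 ff 30.0
```

```bash
python3 -m crank '[[[0,0,-1.5,0,0],[0,0,-3,0,0],[0,0,-4.5,0,0],[0,0,-6,0,0],[0,0,-7.5,0,0],[0,0,-9,0,0],[0,0,-10.5,0,0],[0,0,-12,0,0],[0,0,-12.6,0,0],[0,0,-13,0,0]]]'; python3 -m crank '[[[0,0,0,0,0],[0,0,0,0,0],[0,0,0,0,0],[0.3,0,0,0,0],[0.3,0,0,0,0],[0.3,0,0,0,0],[0.3,0,0,0,0],[0.3,0,0,-3,0],[0.3,0,0,-6,0],[0.3,0,0,-10,0]]]'; python3 -c "
from h import *
stat()
im,d,W=shot('top','t2'); np.savez('pics/top2',im=im,W=W)
stat()
im,d,W=shot('wrist','w2'); np.savez('pics/wr2',im=im,W=W)
z=np.load('pics/top2.npz'); im,W=z['im'],z['W']; H=toH(W)
m=(W[...,2]>45)&(W[...,2]<90)&(abs(H[...,1])<90)&(H[...,0]<-180)&(H[...,0]>-310)
for a in range(-310,-180,4):
    k=m&(H[...,0]>=a)&(H[...,0]<a+4)
    if k.sum(): print(a,k.sum(),np.median(W[k][:,2]).round(0),H[k][:,1].min().round(0),H[k][:,1].max().round(0))
c=cv2.resize(im[150:250,340:520],None,fx=4.4,fy=4.4,interpolation=cv2.INTER_CUBIC)
cv2.imwrite('pics/c2.png',c[...,::-1])"
```

```text
time: 4.15
tool_pos: [455.4, -199.2, 47.5]
tcp_rot: [3.121, -0.006, 0.117]
contact_force: [-6.0, -62.5, -21.0]
grip_width: 22.4
finger_force: 30.1
time: 5.15
tool_pos: [450.7, -186.3, 145.8]
tcp_rot: [-3.137, 0.004, 0.112]
contact_force: [1.0, -0.0, 0.4]
grip_width: 27.6
finger_force: 0.0
t 5.15 tcp [ 450.7 -186.3  145.8] H [-2.943e+02  2.000e-01] yaw 6.4 F [ 1.  -0.   0.4] w 27.6 ff 0.0
t 5.2 tcp [ 454.1 -188.   152.8] H [-292.3    3.4] yaw 6.5 F [ 2.2 -1.2  4.3] w 28.0 ff 0.0
-262 1 60.0 -45.0 -45.0
-258 9 62.0 -57.0 -42.0
-254 7 63.0 -57.0 -45.0
-250 3 63.0 -55.0 -49.0
-246 2 62.0 -55.0 -52.0
-242 2 59.0 -55.0 -55.0
```

View pics/w2.png

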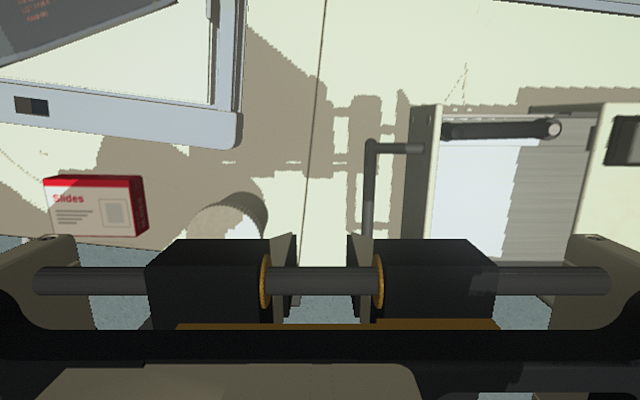

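The wrist view shows the tray partly open. The bar is at px x≈370 (rows 140–240), right of the finger centre line, so it slipped while being pulled fast and then sprang back. The hold-down arm lies along the ledge at (445–560, 128), pivot on the right. I'll measure the bar again and pull more slowly.

```bash
python3 -c "
from h import *
stat()
im,d,W=shot('wrist'); H=toH(W)
m=(W[...,2]>50)&(W[...,2]<72)&(abs(H[...,1])<40)&(H[...,0]<-225)&(H[...,0]>-290)
print('bar',m.sum(),np.median(H[m],0),np.percentile(H[m][:,0],[2,98]),np.median(W[m][:,2]))
b=np.median(H[m][:,0]); stat(); print(go(fromH(b,0),46,6.1))"
```

```text
t 5.25 tcp [ 454.3 -188.1  150.6] H [-292.2    3.6] yaw 6.5 F [-0.1 -0.6 -0.6] w 27.5 ff 0.0
bar 878 [-249.97614384   10.5608726 ] [-254.14471462 -244.72732902] 64.39318215470098
t 5.3 tcp [ 453.2 -187.4  148.3] H [-292.9    2.5] yaw 6.5 F [ 0.   0.5 -0.8] w 27.4 ff 0.0
('shift cm', array([-0.31,  4.28, 10.23]), 'turn', np.float64(0.4))
```

```bash
python3 -m crank '[[[0.3,-0.3,2.1,0,0],[0.3,-0.3,4.2,0,0],[0.3,-0.3,4.2,0,0],[0.3,-0.3,4.2,3,0],[0.3,-0.3,4.2,6,0],[0.3,-0.3,4.2,9,0],[0.3,-0.3,4.2,10.3,0],[0,-0.3,4.2,10.3,0],[0,-0.3,4.2,10.3,0],[0,-0.3,4.2,10.3,0]]]'; python3 -m crank '[[[0,0,-0.3,0,0],[0,0,-0.6,0,0],[0,0,-0.9,0,0],[0,0,-1.2,0,0],[0,0,-1.5,0,0],[0,0,-1.8,0,0],[0,0,-2.1,0,0],[0,0,-2.4,0,0],[0,0,-2.7,0,0],[0,0,-3,0,0]]]'; python3 -c "
from h import *
stat()"
```

```text
time: 6.3
tool_pos: [454.0, -229.9, 43.2]
tcp_rot: [-3.141, 0.001, 0.113]
contact_force: [-0.9, -4.8, -5.6]
grip_width: 8.7
finger_force: 30.0
time: 7.3
tool_pos: [451.9, -207.3, 43.4]
tcp_rot: [3.13, -0.002, 0.115]
contact_force: [-6.2, -47.7, -23.9]
grip_width: 9.3
finger_force: 30.0
t 7.3 tcp [ 451.9 -207.3   43.4] H [-273.4   -0.9] yaw 6.6 F [ -6.2 -47.7 -23.9] w 9.3 ff 30.0
```

```bash
python3 -m crank '[[[0,0,0,0,0],[0,0,0,0,0],[0,0,0,0,0],[0,0,0,0,0],[0,0,-0.1,0,0],[0,0,-0.2,0,0],[0,0,-0.3,0,0],[0,0,-0.4,0,0],[0,0,-0.4,0,0],[0,0,-0.4,0,0]]]'; python3 -c "
from h import *
stat()
im,d,W=shot('wrist','w3'); im,d,W=shot('top'); c=cv2.resize(im[150:250,340:520],None,fx=4.4,fy=4.4,interpolation=cv2.INTER_CUBIC)
cv2.imwrite('pics/c3.png',c[...,::-1])"
```

```text
time: 8.3
tool_pos: [451.9, -207.0, 43.5]
tcp_rot: [3.125, -0.003, 0.114]
contact_force: [-6.1, -53.5, -25.4]
grip_width: 9.0
finger_force: 30.0
t 8.3 tcp [ 451.9 -207.    43.5] H [-273.7   -0.8] yaw 6.5 F [ -6.1 -53.5 -25.4] w 9.0 ff 30.0
```

View pics/w3.png

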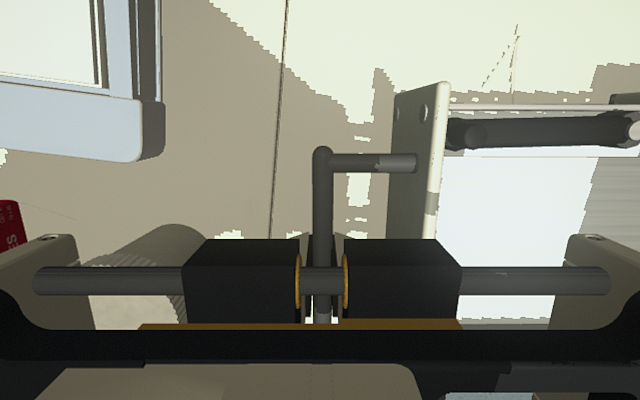

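The wrist view shows the bar held between the pads at px x≈323, and the panel at x≈420. The tray has stalled under about 50 N. I'll check the true tray position and look for whatever is blocking it.

```bash
python3 -c "
from h import *
o=bot.get_obs(); print({k:np.round(o[k],3) for k in('joint_positions','tau','moment','contact_force')})
for n in ('wrist','top','scene'):
    im,d,W=shot(n); H=toH(W)
    if n=='scene': cv2.imwrite('pics/s3.png',cv2.resize(im[190:390,270:500],None,fx=3.4,fy=3,interpolation=cv2.INTER_CUBIC)[...,::-1])
    for nm,lo,hi in (('>45',45,82),):
        m=(W[...,2]>lo)&(W[...,2]<hi)&(H[...,1]>25)&(H[...,1]<48)&(H[...,0]<-85)&(H[...,0]>-310)
        h,e=np.histogram(H[m][:,0],np.arange(-310,-84,6)); print(n,[(int(a),int(b)) for a,b in zip(e,h) if b])
    m=(W[...,2]>88)&(W[...,2]<106)&(abs(H[...,0]+65)<8)&(abs(H[...,1]-57)<8); print('key z',m.sum(),np.median(W[m][:,2]) if m.any() else 0)
"
```

```text
{'joint_positions': array([-0.577,  0.52 ,  1.834, -0.015,  0.775,  0.891]), 'tau': array([ 25.664, -53.282,  -8.63 ,  10.147,   6.738,  -0.058]), 'moment': array([-8.529,  1.269, -0.143]), 'contact_force': array([ -6.38 , -54.404, -25.782])}
wrist [(-280, 403), (-274, 601), (-268, 13), (-262, 13), (-256, 13), (-250, 13), (-244, 13), (-238, 12), (-232, 1573), (-226, 140)]
key z 0 0
top [(-94, 5)]
key z 32 95.79990366138009
scene [(-268, 1), (-262, 3), (-256, 3), (-94, 2)]
key z 25 95.30977184335848
```

View pics/s3.png

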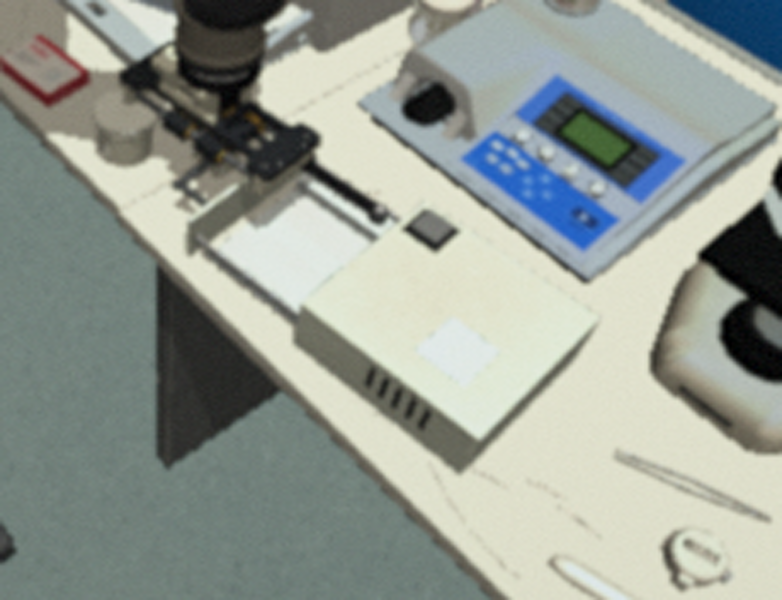

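The scene crop shows the tray nearly out, bay empty and nothing obstructing it. The key is about 3 mm down, so the catch is being climbed and only needs more pull. I'll ease off the vertical load and pull further.

```bash
python3 -m crank '[[[0,0,0,0.1,0],[0,0,0,0.2,0],[0,0,-0.1,0.3,0],[0,0,-0.2,0.3,0],[0,0,-0.3,0.3,0],[0,0,-0.4,0.3,0],[0,0,-0.4,0.3,0],[0,0,-0.4,0.3,0],[0,0,-0.4,0.3,0],[0,0,-0.4,0.3,0]]]'; python3 -c "
from h import *
stat();im,d,W=shot('top'); H=toH(W);m=(W[...,2]>88)&(W[...,2]<106)&(abs(H[...,0]+65)<8)&(abs(H[...,1]-57)<8); print('key z',m.sum(),np.median(W[m][:,2]))"
```

```text
time: 9.55
tool_pos: [452.1, -205.8, 43.0]
tcp_rot: [3.12, -0.005, 0.115]
contact_force: [-15.3, -61.6, -4.4]
grip_width: 11.6
finger_force: 30.1
t 9.55 tcp [ 452.1 -205.8   43. ] H [-274.8   -0.5] yaw 6.6 F [-15.3 -61.6  -4.4] w 11.6 ff 30.1
key z 32 95.46434893432036
```

```bash
python3 -c "
from h import *
z=np.load('pics/top.npz'); W=z['W']
for x in range(400,600,20):
    r=[]
    for y in range(-220,-20,20):
        m=(abs(W[...,0]-x)<10)&(abs(W[...,1]-y)<10); r.append(int(np.max(W[m][:,2])) if m.any() else -1)
    print(x,r)
z=np.load('pics/wr2.npz'); W=z['W'];H=toH(W); im=z['im']
m=(W[...,2]>25)&(W[...,2]<110)&(H[...,0]<-100)&(H[...,0]>-280)&(abs(H[...,1])<100)
for a in range(-270,-90,8):
    k=m&(H[...,0]>=a)&(H[...,0]<a+8)
    r=[]
    for y in range(-10,100,10):
        q=k&(H[...,1]>=y)&(H[...,1]<y+10); r.append((int(np.median(W[q][:,2])),int(im[q].mean())) if q.any() else 0)
    print(a,r)
"
```

```text
400 [4, 3, 3, 3, 73, 76, 75, 73, 1, 2]
420 [5, 5, 6, 5, 74, 75, 75, 76, 2, 3]
440 [4, 5, 3, 2, 73, 74, 75, 71, 2, 1]
460 [5, 3, 6, 2, 2, 3, 1, 2, 1, 2]
480 [5, 5, 5, 1, 6, 2, 38, 39, 39, 38]
500 [4, 4, 5, 2, 2, 3, 41, 39, 39, 40]
520 [3, 4, 4, 1, 4, 1, 40, 41, 38, 41]
540 [5, 6, 4, 2, 2, 18, 37, 32, 33, 31]
560 [4, 6, 2, 1, 1, 18, 37, 33, 31, 31]
580 [9, 4, 6, 2, 1, 3, 38, 44, 31, 32]
-270 [0, 0, 0, 0, 0, 0, 0, 0, 0, 0, 0]
-262 [(63, 73), (63, 74), (63, 63), (63, 61), (63, 65), (63, 64), (63, 65), 0, 0, 0, 0]
-254 [(64, 98), (64, 101), (64, 76), (64, 79), (64, 71), (64, 71), (64, 69), 0, 0, 0, 0]
-246 [0, 0, 0, 0, 0, (63, 123), (64, 67), 0, 0, 0, 0]
-238 [0, 0, 0, 0, 0, (63, 102), (64, 67), 0, 0, 0, 0]
-230 [0, 0, 0, 0, 0, (63, 81), (64, 77), 0, 0, 0, 0]
-222 [0, 0, 0, 0, 0, (63, 75), (64, 92), 0, 0, 0, 0]
-214 [(60, 98), (60, 99), (60, 100), (60, 103), (60, 103), (66, 107), (64, 105), (60, 103), (62, 105), (61, 107), 0]
-206 [(78, 214), (78, 213), (77, 213), (78, 211), (78, 210), (77, 209), (77, 210), (78, 190), (77, 198), (77, 200), 0]
-198 [0, 0, 0, 0, 0, 0, (53, 117), (63, 60), (51, 89), 0, 0]
-190 [0, 0, 0, 0, 0, 0, (37, 194), (71, 66), (44, 136), 0, 0]
-182 [0, 0, 0, 0, 0, 0, (36, 213), (53, 66), (43, 140), 0, 0]
-174 [0, 0, 0, 0, 0, 0, (36, 205), (53, 67), (43, 140), 0, 0]
-166 [0, 0, 0, 0, 0, 0, (36, 211), (53, 67), (44, 128), 0, 0]
-158 [0, 0, 0, 0, 0, 0, (36, 215), (53, 67), (44, 128), 0, 0]
-150 [0, 0, 0, 0, 0, 0, (36, 218), (53, 66), (44, 125), 0, 0]
-142 [0, 0, 0, 0, 0, 0, (36, 221), (53, 67), (44, 116), 0, 0]
-134 [0, 0, 0, 0, 0, 0, (36, 222), (53, 65), (44, 111), 0, 0]
-126 [0, 0, 0, 0, 0, 0, (36, 221), (53, 67), (45, 106), 0, 0]
-118 [0, 0, 0, 0, 0, 0, (36, 215), (53, 60), (45, 104), 0, 0]
-110 [0, 0, 0, 0, 0, 0, (36, 186), (54, 107), (47, 91), 0, 0]
-102 [0, 0, 0, 0, 0, 0, (36, 174), (54, 142), (51, 126), 0, 0]
-94 [0, 0, 0, 0, 0, 0, 0, 0, 0, 0, 0]
```

```bash
python3 -m crank '[[[0,0,0.2,0,0],[0,0,0.4,0,0],[0,0,0.6,0,0],[0,0,0.8,0,0],[0,0,1,0,0],[0,0,1.2,0,0],[0,0,1.2,0,0],[0,0,1.2,0,0],[0,0,1.2,0,0],[0,0,1.2,0,0]]]' | egrep 'pos|cont|wid';python3 -m crank '[[[0,0,0.2,0,0],[0,0,0.4,0,0],[0,0,0.6,0,0],[0,0,0.8,0,0],[0,0,1,0,0],[0,0,1.2,0,0],[0,0,1.4,0,0],[0,0,1.4,0,0],[0,0,1.4,0,0],[0,0,1.4,0,0]]]'| egrep 'cont|wid'; python3 -c "
from h import *
stat();im,d,W=shot('top'); H=toH(W);m=(W[...,2]>88)&(W[...,2]<106)&(abs(H[...,0]+65)<8)&(abs(H[...,1]-57)<8); print('key z',m.sum(),np.median(W[m][:,2]))
im,d,W=shot('wrist');H=toH(W)
m=(W[...,2]>50)&(W[...,2]<72)&(abs(H[...,1]-35)<12)&(H[...,0]<-225)&(H[...,0]>-290);print(np.percentile(H[m][:,0],[2,50,98]),bot.get_obs()['contact_force'])"
```

```text
tool_pos: [452.0, -208.3, 42.8]
contact_force: [-8.5, -18.2, 12.3]
grip_width: 8.8
contact_force: [-7.4, -2.3, 17.3]
grip_width: 9.2
t 11.6 tcp [ 453.  -218.7   42.7] H [-261.9   -1. ] yaw 6.5 F [-7.4 -2.3 17.3] w 9.2 ff 30.0
key z 30 98.02084660206538
[-266.02642757 -261.38009673 -256.6379574 ] [-7.77185642 -3.02981478 18.60420778]
```

The tray moves with modest force up to about 0.132 and then stiffens. The force comes through the fingers' closing axis, which is soft. I'll rotate the gripper a quarter turn, which I need later for the box anyway, and hook the bar from behind with the finger sides.

```bash
python3 -m crank '[[[0.3,0,0,0,0],[0.3,0,0,0,0],[0.3,0,0,0,0],[0.3,0,0,-4,0],[0.3,0,0,-8,0],[0,0,0,-10,-8],[0,0,0,-10,-16],[0,0,0,-10,-24],[0,0,0,-10,-32],[0,0,0,-10,-40]]]' | egrep 'pos|cont|wid';python3 -m crank '[[[0,0,0,0,-8],[0,0,0,0,-16],[0,0,0,0,-24],[0,0,0,0,-32],[0,0,0,0,-40],[0,0,0,0,-48],[0,0,0,0,-50],[0,0,0,0,-50],[0,0,0,0,-50],[0,0,0,0,-50]]]'| egrep 'cont|wid'; python3 -c "
from h import *
stat()
im,d,W=shot('wrist','w4');H=toH(W)
m=(W[...,2]>55)&(W[...,2]<72)&(abs(H[...,1])<45)&(H[...,0]<-225)&(H[...,0]>-290);print(m.sum(),np.percentile(H[m][:,0],[2,50,98]))
b=np.median(H[m][:,0]);print(go(fromH(b+24,0),43,96.1))
im,d,W=shot('top');H=toH(W);c=cv2.resize(im[150:250,330:510],None,fx=4.4,fy=4.4,interpolation=cv2.INTER_CUBIC)
cv2.imwrite('pics/c4.png',c[...,::-1])
m=(W[...,2]>45)&(abs(H[...,1])<60)&(H[...,0]<-100)&(H[...,0]>-310)&(W[...,2]<72)
h,e=np.histogram(H[m][:,0],np.arange(-310,-84,6)); print([(int(a),int(b)) for a,b in zip(e,h) if b])"
```

```text
tool_pos: [452.8, -217.7, 140.0]
contact_force: [-0.0, 0.2, -0.3]
grip_width: 0.2
contact_force: [-0.5, -0.1, 0.1]
grip_width: 0.6
t 13.7 tcp [ 453.  -218.2  140.2] H [-262.4   -0.9] yaw 96.4 F [-0.5 -0.1  0.1] w 0.6 ff 0.0
745 [-243.14819081 -241.54696571 -238.04010189]
('shift cm', array([-4.48,  0.07,  9.72]), 'turn', np.float64(0.3))
[(-196, 1), (-124, 1), (-118, 1), (-112, 3), (-106, 2)]
```

View pics/w4.png

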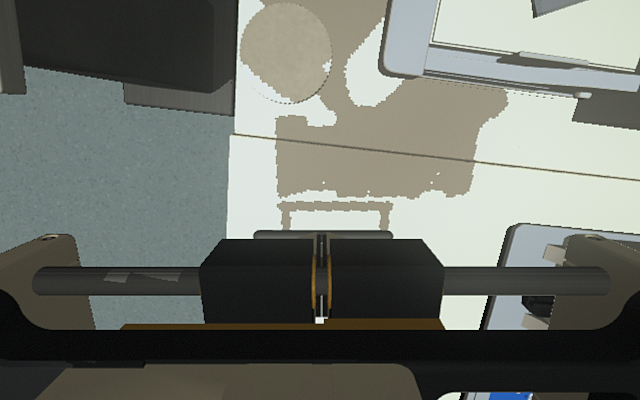

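The wrist view shows the bar's front edge level across px (255–392, 234), squarely below the closed fingers. The cup is at (287, 52), well clear. Lowering the fingers behind the bar and pulling.

```bash
python3 -m crank '[[[0,-2.3,0.1,0,0],[0,-4.6,0.1,0,0],[0,-4.6,0.1,0,0],[0,-4.6,0.1,3,0],[0,-4.6,0.1,6,0],[0,-4.6,0.1,8,0],[0,-4.6,0.1,9.6,0],[0,-4.6,0.1,9.8,0],[0,-4.6,0.1,9.8,0],[0,-4.6,0.1,9.8,0]]]' | egrep 'pos|cont';python3 -m crank '[[[0,0.5,0,0,0],[0,1,0,0,0],[0,1.5,0,0,0],[0,2,0,0,0],[0,2.5,0,0,0],[0,3,0,0,0],[0,3.5,0,0,0],[0,4,0,0,0],[0,4.5,0,0,0],[0,5,0,0,0]]]'| egrep 'pos|cont'; python3 -c "
from h import *
stat()"
```

```text
tool_pos: [459.7, -264.1, 43.3]
contact_force: [0.5, 0.4, -0.5]
tool_pos: [455.6, -222.4, 43.7]
contact_force: [-8.4, -53.5, -14.7]
t 15.8 tcp [ 455.6 -222.4   43.7] H [-257.9    1.2] yaw 96.7 F [ -8.4 -53.5 -14.7] w 0.6 ff 25.9
```

```bash
python3 -m crank '[[[0,0.1,0,0,0],[0,0.2,0,0,0],[0,0.3,0,0,0],[0,0.4,0,0,0],[0,0.4,0,0,0],[0,0.4,0,0,0],[0,0.4,0,0,0],[0,0.4,0,0,0],[0,0.4,0,0,0],[0,0.4,0,0,0]]]' | egrep 'pos|cont|rot'; python3 -c "
from h import *
stat();im,d,W=shot('top'); H=toH(W);m=(W[...,2]>86)&(W[...,2]<106)&(abs(H[...,0]+65)<8)&(abs(H[...,1]-57)<8); print('key z',m.sum(),np.median(W[m][:,2]))"
```

```text
tool_pos: [455.6, -222.3, 43.8]
tcp_rot: [3.136, 0.02, 1.685]
contact_force: [-7.3, -53.6, -15.3]
t 16.8 tcp [ 455.6 -222.3   43.8] H [-258.     1.2] yaw 96.6 F [ -7.3 -53.6 -15.3] w 0.4 ff 26.0
key z 34 95.16988417843856
```

The stall is in the same place again. I'll look at the gripper and tray from two cameras at once to find out what is holding it.

```bash
python3 -c "
from h import *
o=bot.get_obs(); print({k:np.round(o[k],2) for k in('joint_positions','tau','moment')})
im,d,W=shot('top');H=toH(W); a=cv2.resize(im[160:242,385:515],(400,252),interpolation=cv2.INTER_CUBIC)
im2,d2,W2=shot('scene'); b=cv2.resize(im2[225:345,310:450],(400,343),interpolation=cv2.INTER_CUBIC)
a=cv2.resize(im[150:250,330:500],(800,290),interpolation=cv2.INTER_LANCZOS4); b=cv2.resize(im2[215:325,300:480],(800,310)if 0 else (500,305),interpolation=cv2.INTER_LANCZOS4)
c=np.zeros((600,800,3),np.uint8); c[:290]=a; c[290:595,:500]=b; 
im3,d3,W3=shot('wrist'); c[290:478,500:]=cv2.resize(im3,(300,188),interpolation=cv2.INTER_AREA)
cv2.imwrite('pics/m5.png',c[...,::-1])
for n,WW in(('top',W),('scene',W2)):
    HH=toH(WW)
    m=(WW[...,2]>68)&(WW[...,2]<81)&(abs(HH[...,1])<82)&(HH[...,0]<-150)&(HH[...,0]>-260)
    h,e=np.histogram(HH[m][:,0],np.arange(-260,-150,3)); print(n,[(int(a),int(b)) for a,b in zip(e,h) if b])
"
```

```text
{'joint_positions': array([-0.6 ,  0.53,  1.81, -0.02,  0.78, -0.7 ]), 'tau': array([ 26.06, -48.93,  -6.4 ,  10.54,   6.96,   0.09]), 'moment': array([-8.79,  1.4 , -0.06])}
top []
scene [(-251, 3), (-248, 2), (-233, 4), (-230, 28), (-227, 75), (-224, 15), (-215, 1), (-212, 2), (-209, 2), (-206, 1)]
```

View pics/m5.png

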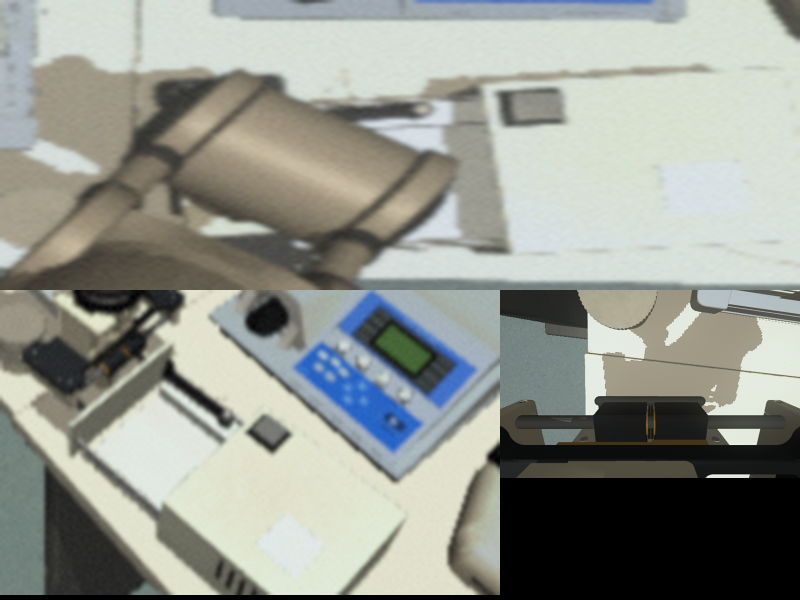

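The composite shows the tray clear on all sides. The key is partly down at (530, 105) and the hold-down arm lies along the ledge at (330–430, 105). The catch is on the key's (+y) side, so a centred pull may be cocking the tray. I'll pull again with the fingers closer to that side.

```bash
python3 -m crank '[[[0,-0.5,0,0,0],[0,-1,0,0,0],[0,-1.5,0,0,0],[0,-2,0,0,0],[0,-2.3,0,0,0],[0,-2.5,0,0,0],[0,-2.5,0.8,0,0],[0,-2.5,1.6,0,0],[0,-2.5,2.4,0,0],[0,-2.5,2.4,0,0]]]' | egrep 'pos|cont';python3 -m crank '[[[0,0.3,0,0,0],[0,0.6,0,0,0],[0,0.9,0,0,0],[0,1.2,0,0,0],[0,1.5,0,0,0],[0,1.8,0,0,0],[0,2.1,0,0,0],[0,2.4,0,0,0],[0,2.4,0,0,0],[0,2.4,0,0,0]]]'| egrep 'pos|cont'; python3 -c "
from h import *
stat();im,d,W=shot('top'); H=toH(W);m=(W[...,2]>86)&(W[...,2]<106)&(abs(H[...,0]+65)<8)&(abs(H[...,1]-57)<8); print('key z',m.sum(),np.median(W[m][:,2]))"
```

```text
tool_pos: [481.5, -232.3, 42.4]
contact_force: [1.2, -1.9, 0.8]
tool_pos: [480.0, -219.9, 43.1]
contact_force: [-1.8, -47.9, -19.1]
t 19.0 tcp [ 480.  -219.9   43.1] H [-257.8   25.8] yaw 96.5 F [ -1.8 -47.9 -19.1] w 0.5 ff 23.6
key z 32 96.01275060302817
```

```bash
python3 -m crank '[[[0,0.1,0,0.1,0],[0,0.2,0,0.2,0],[0,0.3,0,0.3,0],[0,0.4,0,0.3,0],[0,0.5,0,0.3,0],[0,0.6,0,0.3,0],[0,0.6,0,0.3,0],[0,0.6,0,0.3,0],[0,0.6,0,0.3,0],[0,0.6,0,0.3,0]]]' | egrep 'pos|cont'; python3 -c "
from h import *
o=bot.get_obs(); print(o['tau'].round(1), o['moment'].round(2)); stat();im,d,W=shot('top'); H=toH(W);m=(W[...,2]>86)&(W[...,2]<106)&(abs(H[...,0]+65)<8)&(abs(H[...,1]-57)<8); print('key z',m.sum(),np.median(W[m][:,2]))
im,d,W=shot('scene'); HH=toH(W)
m=(W[...,2]>68)&(W[...,2]<81)&(abs(HH[...,1])<82)&(HH[...,0]<-150)&(HH[...,0]>-245);print(np.median(HH[m][:,0]))"
```

```text
tool_pos: [480.3, -219.4, 42.9]
contact_force: [-11.6, -67.4, -2.8]
[ 34.7 -43.9  -2.4  13.8   7.6   0.1] [-10.99   2.    -0.11]
t 20.05 tcp [ 480.3 -219.4   42.9] H [-258.3   26.1] yaw 96.6 F [-11.6 -67.4  -2.8] w 0.3 ff 32.9
key z 36 95.5816374957119
-225.69791883806113
```

```bash
python3 -c "
from h import *
np.set_printoptions(linewidth=200)
for f in ('top','wr2'):
    z=np.load('pics/%s.npz'%f); W=z['W'];H=toH(W);im=z['im'].astype(int)
    print(f)
    for a in range(-350,-165,10):
        r=[]
        for y in range(-100,101,20):
            m=(abs(H[...,0]-a)<5)&(abs(H[...,1]-y)<10)&(W[...,2]<150)
            r.append((int(np.percentile(W[m][:,2],5)),int(np.percentile(W[m][:,2],95)),int(im[m].mean(1).min())) if m.sum()>3 else '-')
        print(a,r)
im,d,W=shot('scene')
v,u=np.mgrid[:400,:640]
m=(W[...,2]>68)&(W[...,2]<78)&(abs(W[...,0]-415)<60)&(abs(W[...,1]+112)<60)
print('cup now',m.sum(),W[m].mean(0), 'before',np.load('pics/scene.npz')['W'][m].mean(0))
"
```

```text
top
-350 ['-', (-6, 2, 197), (-4, 1, 208), (67, 73, 205), (67, 73, 211), (-3, 73, 206), (-3, 0, 209), (-5, 1, 209), (-4, 0, 207), (-4, 1, 208), (-3, 0, 207)]
-340 ['-', (-4, 0, 196), (-6, 0, 209), (-5, 73, 209), (-4, 72, 209), (-5, 1, 211), (-3, 1, 207), (-7, 3, 209), (-4, 2, 209), (-3, 1, 209), (-4, 2, 209)]
-330 ['-', (-5, 0, 195), (-4, 0, 209), (-3, 2, 209), (-4, 1, 208), (-4, 2, 209), (-4, 0, 209), (-5, 0, 210), (-5, 2, 208), (-4, 1, 209), (-4, 0, 208)]
-320 ['-', (-4, 1, 169), (-4, 2, 198), (-5, 1, 199), (-4, 2, 207), (-3, 1, 207), (-4, 0, 209), (-4, 0, 208), (-4, 0, 209), (-3, 1, 208), (-5, 0, 209)]
-310 ['-', (-19, 3, 134), (-3, 2, 179), (-3, 0, 161), (-5, 1, 172), (-3, 1, 166), (-4, 1, 188), (-3, 1, 190), (-4, 1, 207), (-6, 0, 209), (-4, 0, 208)]
-300 ['-', (-2, 2, 170), (-3, 2, 209), (-3, 2, 209), (-1, 5, 200), (-3, 4, 173), (-1, 3, 169), (-15, 3, 165), (-21, 2, 167), (-22, 0, 162), (-3, 2, 184)]
-290 ['-', (-2, 2, 206), (-3, 2, 209), (-3, 2, 208), (-3, 2, 207), (-3, 2, 209), (-3, 2, 209), (-2, 3, 208), (-2, 3, 208), (-2, 3, 197), (-1, 2, 201)]
-280 ['-', (-4, 3, 209), (-3, 
[... 3803 characters left out ...]
 '-', (0, 37, 57), (1, 77, 57), (1, 78, 64), (1, 78, 64), (1, 78, 65), (1, 78, 65), (1, 78, 64), (0, 3, 142)]
-200 ['-', '-', '-', '-', (76, 78, 186), (76, 79, 202), (76, 78, 198), (76, 78, 191), (76, 78, 58), (0, 78, 85), (0, 3, 219)]
-190 ['-', '-', '-', '-', '-', '-', '-', '-', (51, 71, 42), (1, 53, 37), (0, 2, 219)]
-180 ['-', '-', '-', (14, 16, 197), (14, 16, 212), (14, 16, 211), (14, 16, 209), (14, 16, 211), (35, 71, 54), (1, 52, 53), (0, 2, 214)]
-170 ['-', '-', '-', (14, 16, 212), (14, 16, 225), (14, 16, 226), (14, 16, 225), (13, 16, 225), (35, 54, 53), (1, 51, 57), (0, 3, 168)]
cup now 221 [ 413.44136324 -111.79590951   72.1851163 ] before [ 413.49633216 -111.72440723   72.07146159]
```

```bash
python3 -m crank '[[[0,0.1,0,0,0],[0,0.2,0,0,0],[0,0.3,0,0,0],[0,0.4,0,0,0],[0,0.5,0,0,0],[0,0.5,0,0,0],[0,0.5,0,0,0],[0,0.5,0,0,0],[0,0.5,0,0,0],[0,0.5,0,0,0]]]' | egrep 'pos|cont'; python3 -c "
from h import *
stat();im,d,W=shot('top'); H=toH(W);m=(W[...,2]>86)&(W[...,2]<106)&(abs(H[...,0]+65)<8)&(abs(H[...,1]-57)<8); print('key z',m.sum(),np.median(W[m][:,2]))
print(bot.calibration('wrist')['tool_from_camera'])"
```

```text
tool_pos: [480.4, -218.5, 43.1]
contact_force: [-13.6, -86.0, -9.2]
t 21.2 tcp [ 480.4 -218.5   43.1] H [-259.2   26.3] yaw 96.6 F [-13.6 -86.   -9.2] w 0.1 ff 41.8
key z 34 95.7646450383013
[[ 4.57625584e-04 -9.63168227e-01 -2.68899157e-01  7.19163547e+01]
 [ 9.99999541e-01  2.14577151e-04  9.33254989e-04  1.05447960e+00]
 [-8.41181939e-04 -2.68899461e-01  9.63167884e-01 -1.58136379e+02]
 [ 0.00000000e+00  0.00000000e+00  0.00000000e+00  1.00000000e+00]]
```

The tray is still solid at 86 N, so something in the catch isn't yielding. I'll let it go and press the key once on its own, to check that it travels freely.

```bash
python3 -m crank '[[[0,-1,0,0,0],[0,-2,0,0,0],[0,-3.2,0,0,0],[0,-3.2,0,-4,0],[0,-3.2,0,-8,0],[0,-7,1.5,-8,0],[0,-12,3,-8,0],[0,-17,3.1,-8,0],[0,-21.4,3.1,-8,0],[0,-21.4,3.1,-8,0]]]' | egrep 'pos|cont'; python3 -c "
from h import *
stat();print(go(fromH(-65.3,57),100,96.1));im,d,W=shot('top'); H=toH(W);m=(W[...,2]>86)&(W[...,2]<106)&(abs(H[...,0]+65)<8)&(abs(H[...,1]-57)<8); print('key z',m.sum(),np.median(W[m][:,2]))
im,d,W=shot('scene'); HH=toH(W)
m=(W[...,2]>70)&(W[...,2]<81)&(abs(HH[...,1])<82)&(HH[...,0]<-110)&(HH[...,0]>-245);print(np.percentile(HH[m][:,0],[10,50,90]))"
```

```text
tool_pos: [530.2, -411.4, 117.8]
contact_force: [-0.8, -0.1, -0.6]
t 22.25 tcp [ 530.2 -411.4  117.8] H [-62.1  55.4] yaw 96.3 F [-0.8 -0.1 -0.6] w 0.5 ff 0.0
('shift cm', array([0.32, 0.17, 1.78]), 'turn', np.float64(0.2))
key z 0 nan
[-196.56842259 -193.14618837 -190.9271042 ]
  return _methods._mean(a, axis=axis, dtype=dtype,
  ret = ret.dtype.type(ret / rcount)
```

```bash
python3 -m crank '[[[0,0.2,0.2,0.6,0],[0,0.2,0.2,1.2,0],[0,0.2,0.2,1.7,0],[0,0.2,0.2,1.9,0],[0,0.2,0.2,2.1,0],[0,0.2,0.2,2.2,0],[0,0.2,0.2,2.2,0],[0,0.2,0.2,2.2,0],[0,0.2,0.2,2.2,0],[0,0.2,0.2,2.2,0]]]' | egrep 'pos|cont'; python3 -m crank '[[[0,0,0,0.1,0],[0,0,0,0.2,0],[0,0,0,0.3,0],[0,0,0,0.4,0],[0,0,0,0.4,0],[0,0,0,0.4,0],[0,0,0,0.4,0],[0,0,0,0.4,0],[0,0,0,0.4,0],[0,0,0,0.4,0]]]' | egrep 'pos|cont'
```

```text
tool_pos: [532.7, -404.7, 97.6]
contact_force: [0.0, 2.2, 3.6]
tool_pos: [532.7, -404.7, 93.6]
contact_force: [0.4, 1.9, 5.2]
```

The key runs freely and takes about 5 N at 6 mm down. Back to the bar for another pull, a little faster.

```bash
python3 -m crank '[[[0,0,0,-3,0],[0,4,-1.5,-3,0],[0,8.5,-3.5,-3,0],[0,13,-5.5,-3,0],[0,15,-5.8,-3,0],[0,15,-5.8,-2,0],[0,15,-5.8,1,0],[0,15,-5.8,4,0],[0,15,-5.8,5,0],[0,15,-5.8,5,0]]]' | egrep 'pos|cont'; python3 -m crank '[[[0,0.8,0,0,0],[0,1.6,0,0,0],[0,2.4,0,0,0],[0,3.2,0,0,0],[0,4,0,0,0],[0,4.8,0,0,0],[0,5.4,0,0,0],[0,5.4,0,0,0],[0,5.4,0,0,0],[0,5.4,0,0,0]]]' | egrep 'pos|cont|wid'; python3 -c "
from h import *
stat();im,d,W=shot('top'); H=toH(W);m=(W[...,2]>86)&(W[...,2]<106)&(abs(H[...,0]+65)<8)&(abs(H[...,1]-57)<8); print('key z',m.sum(),np.median(W[m][:,2]))"
```

```text
tool_pos: [457.3, -262.4, 41.4]
contact_force: [-0.7, 0.4, 0.7]
tool_pos: [454.9, -222.0, 45.2]
contact_force: [-8.4, -61.3, -26.3]
grip_width: 0.1
t 26.35 tcp [ 454.9 -222.    45.2] H [-258.4    0.6] yaw 96.6 F [ -8.4 -61.3 -26.3] w 0.1 ff 29.3
key z 34 95.38206075171854
```

```bash
python3 -c "
from h import *
im,d,W=shot('scene');H=toH(W);z=W[...,2]
print('cam',cam2world('scene')[:3,3], cam2world('top')[:3,3])
for a in range(-420,-90,15):
    r=[]
    for y in range(-110,111,20):
        m=(abs(H[...,0]-a)<7.5)&(abs(H[...,1]-y)<10)
        q=np.sort(z[m]); r.append(' '.join(str(int(t)) for t in np.percentile(q,[10,50,90])) if m.sum()>3 else '-')
    print(a,r)
"
```

```text
cam [ -26.84066589 -733.19773634 1018.38267962] [ 399.24349227  -94.87295198 1126.70275797]
-420 ['-803 -65 679', '-805 -798 -793', '-799 -10 0', '-801 -4 0', '-801 -4 -1', '-804 -799 -795', '-807 -797 -795', '-805 -801 -793', '-802 16 37', '33 37 39', '27 29 34', '25 26 28']
-405 ['-806 -800 -792', '-802 -798 -793', '-799 -5 1', '-803 -1 2', '-802 -398 73', '-802 -794 72', '-804 -800 -796', '-806 -799 -796', '-3 19 37', '34 35 38', '-', '-']
-390 ['-804 -798 -789', '-805 -797 -482', '-801 -9 0', '-802 -1 74', '-802 72 73', '-801 70 73', '-809 -797 -794', '-802 -3 1', '-1 12 29', '-', '-', '-']
-375 ['-803 608 625', '-802 -792 -7', '-802 -3 0', '-798 39 72', '-803 71 73', '-801 71 74', '-803 -794 35', '-2 0 1', '-1 13 27', '-', '-', '-']
-360 ['-801 597 611', '-800 -23 583', '-799 -2 0', '-5 39 497', '-799 73 499', '-799 72 75', '-', '-', '-', '-', '-', '-']
-345 ['-799 584 596', '-797 550 573', '-800 -2 0', '-799 0 70', '-477 442 490', '-798 423 447', '-', '-', '-', '-', '-', '-']
-330 ['-797 564 576', '-795 540 558', '-800 0 533', '-800 -1 500', '-798 -292 419', '368 406 420', '407
[... 2029 characters left out ...]
1', '-801 1 41', '-801 12 15', '-803 10 16', '-804 11 15', '-802 12 15', '-800 13 15', '-796 28 50', '-803 -378 54', '-804 -801 -797', '-802 -2 2']
-135 ['-803 -16 1', '-802 0 3', '-803 3 40', '-800 12 16', '-798 12 15', '-802 12 15', '-803 12 15', '-801 12 14', '-801 22 49', '-801 -381 52', '-808 -805 -797', '-801 -1 2']
-120 ['-801 -8 1', '-802 0 2', '-801 0 36', '-800 12 16', '-802 11 15', '-803 12 15', '-803 12 16', '-805 12 15', '-801 27 44', '-802 34 53', '-802 -798 -795', '-805 -797 2']
-105 ['-802 -7 0', '-801 0 2', '-800 0 41', '-805 -800 -797', '-800 -798 -794', '-806 -801 -794', '-804 -801 -795', '-804 -799 -795', '-804 -800 33', '-804 -795 40', '-804 -801 -800', '-804 -799 -796']
```

```bash
python3 -m crank '[[[0,-2,0,0,0],[0,-3.2,0,0,0],[0,-3.2,0,-4,0],[0,-3.2,0,-9,0],[0.54,-6,1,-9,8.5],[0.54,-10,2.5,-9,17],[0.54,-11.7,3.4,-9,25.5],[0.54,-11.7,3.4,-9,34],[0.54,-11.7,3.4,-9,42.5],[0.54,-11.7,3.4,-9,51]]]' | egrep 'pos|cont'; python3 -m crank '[[[0.54,0,0,0,8],[0.54,0,0,0,16],[0.54,0,0,0,24],[0.54,0,0,0,32],[0.54,0,0,0,39],[0.54,0,0,0,39],[0.54,0,0,0,39],[0.54,0,0,0,39],[0.54,0,0,0,39],[0.54,0,0,0,39]]]' | egrep 'pos|cont|wid'; python3 -c "
from h import *
stat();print(go(fromH(-141,35),45,6.1));
im,d,W=shot('scene'); HH=toH(W)
m=(W[...,2]>70)&(W[...,2]<81)&(abs(HH[...,1])<82)&(HH[...,0]<-110)&(HH[...,0]>-245);print(np.percentile(HH[m][:,0],[10,50,90]))
im,d,W=shot('wrist'); H=toH(W);z=W[...,2];g=im.mean(2)
m=(z>66)&(z<80)&(g<110)&(abs(H[...,1]-60)<40)&(H[...,0]>-210)&(H[...,0]<-95); print('peg',m.sum(),np.median(H[m],0))
m=(z>48)&(z<58)&(g<110)&(abs(H[...,1]-60)<40)&(H[...,0]>-210)&(H[...,0]<-95); print('arm fit',m.sum(),np.polyfit(H[m][:,0],H[m][:,1],1), np.percentile(H[m][:,0],[1,99]))"
```

```text
tool_pos: [499.3, -319.9, 134.1]
contact_force: [0.3, 0.5, 0.2]
tool_pos: [498.9, -320.8, 133.4]
contact_force: [-0.2, 0.2, -0.4]
grip_width: 49.7
t 28.45 tcp [ 498.9 -320.8  133.4] H [-155.5   33.8] yaw 6.5 F [-0.2  0.2 -0.4] w 49.7 ff 0.0
('shift cm', array([0.11, 1.45, 8.84]), 'turn', np.float64(0.4))
[-193.79695451 -190.66728238 -188.74991689]
peg 478 [-189.00440976   63.49036843]
arm fit 1930 [ 0.07905352 76.46230902] [-189.20172963  -95.94052013]
```

```bash
python3 -m crank '[[[0.46,0.1,1.4,0,0],[0.46,0.1,1.4,0,0],[0.46,0.1,1.4,0,0],[0.46,0.1,1.4,2,0],[0.46,0.1,1.4,5,0],[0.46,0.1,1.4,8,0],[0.46,0.1,1.4,8.8,0],[0.46,0.1,1.4,8.8,0],[0.46,0.1,1.4,8.8,0],[0.46,0.1,1.4,8.8,0]]]' | egrep 'pos|cont'; python3 -m crank '[[[0.46,0,-0.5,0,0],[0.46,0,-1,0,0],[0.46,0,-1.5,0,0],[0.46,0,-2,0,0],[0.46,0,-2.5,0,0],[0.46,0,-3,0,0],[0.46,0,-3.5,0,0],[0.46,0,-3.8,0,0],[0.46,0,-3.8,0,0],[0.46,0,-3.8,0,0]]]' | egrep 'pos|cont|wid'; python3 -c "
from h import *
stat()"
```

```text
tool_pos: [502.3, -335.3, 47.1]
contact_force: [-0.1, 0.6, 0.2]
tool_pos: [497.5, -297.0, 45.7]
contact_force: [0.5, -3.5, 3.0]
grip_width: 42.1
t 30.55 tcp [ 497.5 -297.    45.7] H [-179.3   35. ] yaw 6.5 F [ 0.5 -3.5  3. ] w 42.1 ff 1.7
```

```bash
python3 -m crank '[[[0.46,0,-0.3,0,0],[0.46,0,-0.6,0,0],[0.46,0,-0.9,0,0],[0.46,0,-1.2,0,0],[0.46,0,-1.5,0,0],[0.46,0,-1.8,0,0],[0.46,0,-2,0,0],[0.46,0,-2,0,0],[0.46,0,-2,0,0],[0.46,0,-2,0,0]]]' | egrep 'pos|cont|wid'; python3 -c "
from h import *
stat()
for n in ('scene','wrist'):
    im,d,W=shot(n); HH=toH(W)
    m=(W[...,2]>72)&(W[...,2]<81)&(abs(HH[...,1])<82)&(HH[...,0]<-150)&(HH[...,0]>-265);print(n,m.sum(),np.percentile(HH[m][:,0],[10,50,90]))
im,d,W=shot('top'); H=toH(W);m=(W[...,2]>86)&(W[...,2]<106)&(abs(H[...,0]+65)<8)&(abs(H[...,1]-57)<8); print('key z',m.sum(),np.median(W[m][:,2]) if m.any() else 0)"
```

```text
tool_pos: [497.3, -290.7, 46.8]
contact_force: [-2.3, -51.5, -14.1]
grip_width: 41.7
t 31.55 tcp [ 497.3 -290.7   46.8] H [-185.6   35.4] yaw 6.5 F [ -2.3 -51.5 -14.1] w 41.7 ff 24.8
scene 78 [-228.21958706 -225.26615268 -212.88403243]
wrist 1541 [-228.34809169 -224.27407053 -160.07841705]
key z 0 0
```

Pushing from inside the bay stops at the same place, so the catch itself is the problem. I'll try holding the tray out with a spread finger on the inside of the panel while the gripper body presses the key down.

```bash
python3 -m crank '[[[0.46,0,1.5,0,0],[0.46,0,3,0,0],[0.6,0,3.9,0,0],[0.8,0,3.9,0,0],[1,0,3.9,0,0],[1,0,3.9,0,0],[1,0,3.9,0,0],[1,0,3.9,0,0],[1,0,3.9,0,0],[1,0,3.9,0,0]]]' | egrep 'pos|cont|wid'; python3 -m crank '[[[1,0,0,0.4,0],[1,0,0,0.8,0],[1,0,0,1.1,0],[1,0,0,1.3,0],[1,0,0,1.5,0],[1,0,0,1.6,0],[1,0,0,1.7,0],[1,0,0,1.7,0],[1,0,0,1.7,0],[1,0,0,1.7,0]]]' | egrep 'pos|cont|wid|time'; python3 -c "
from h import *
stat()"
```

```text
tool_pos: [499.7, -317.3, 45.3]
contact_force: [-0.7, -11.1, -6.4]
grip_width: 91.3
time: 33.7
tool_pos: [502.0, -317.3, 33.1]
contact_force: [-3.9, -2.3, 25.8]
grip_width: 91.4
t 33.7 tcp [ 502.  -317.3   33.1] H [-158.6   37.2] yaw 6.5 F [-3.9 -2.3 25.8] w 91.4 ff 19.0
```

```bash
python3 -m crank '[[[0.85,0,0,0,0],[0.75,0,0,0,0],[0.75,0,0,0,0],[0.75,0,0,0,0],[0.75,0,0,0,0],[0.75,0,0,0,0],[0.75,0,0,0,0],[0.75,0,0,0,0],[0.75,0,0,0,0],[0.75,0,0,0,0]]]' | egrep 'pos|cont|wid|time'; python3 -c "
from h import *
stat()
im,d,W=shot('scene'); H=toH(W);m=(W[...,2]>86)&(W[...,2]<108)&(abs(H[...,0]+62)<12)&(abs(H[...,1]-57)<14); print('key z',m.sum(),np.median(W[m][:,2]) if m.any() else 0)
m=(W[...,2]>72)&(W[...,2]<81)&(abs(H[...,1])<82)&(H[...,0]<-150)&(H[...,0]>-265);print(m.sum(),np.percentile(H[m][:,0],[10,50,90]))
c=cv2.resize(im[235:325,330:450],(800,600),interpolation=cv2.INTER_LANCZOS4); cv2.imwrite('pics/s6.png',c[...,::-1])
"
```

```text
time: 34.7
tool_pos: [499.7, -315.4, 28.3]
contact_force: [2.2, -0.4, 4.2]
grip_width: 68.8
t 34.7 tcp [ 499.7 -315.4   28.3] H [-160.8   35.2] yaw 6.5 F [ 2.2 -0.4  4.2] w 68.8 ff 0.3
key z 66 92.36744544495957
62 [-219.0373853  -215.79775486 -213.42727111]
```

View pics/s6.png

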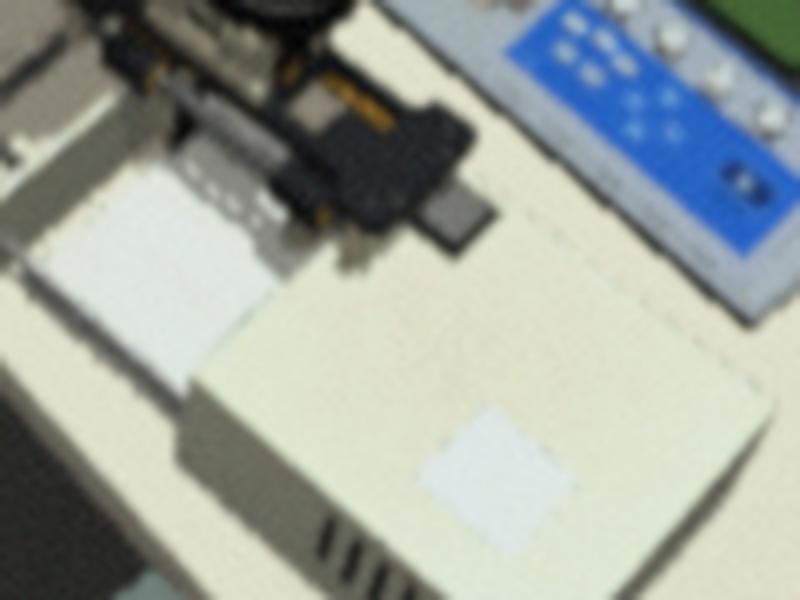

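This last picture shows the gripper body at (400–470, 110–220) holding the key down at (455, 215). The key jammed only while the tray was being pulled hard, and went down freely once I eased off. Now I'll spread the fingers and push the panel out with the key held down.

```bash
python3 -m crank '[[[0.8,0,0,0,0],[0.85,0,0,0,0],[0.9,0,0,0,0],[0.95,0,0,0,0],[1,0,0,0,0],[1,0,0,0,0],[1,0,-0.3,0,0],[1,0,-0.6,0,0],[1,0,-0.9,0,0],[1,0,-1.2,0,0]]]' | egrep 'pos|cont|wid|time'; python3 -c "
from h import *
stat()
im,d,W=shot('scene'); H=toH(W);m=(W[...,2]>86)&(W[...,2]<108)&(abs(H[...,0]+58)<8)&(abs(H[...,1]-57)<14); print('key z',m.sum(),np.median(W[m][:,2]) if m.any() else 0)
m=(W[...,2]>72)&(W[...,2]<81)&(abs(H[...,1])<82)&(H[...,0]<-150)&(H[...,0]>-265);print(m.sum(),np.percentile(H[m][:,0],[10,50,90]))
"
```

```text
time: 35.75
tool_pos: [498.5, -304.8, 28.4]
contact_force: [5.2, -7.5, 2.5]
grip_width: 92.2
t 35.75 tcp [ 498.5 -304.8   28.4] H [-171.4   35.1] yaw 6.4 F [ 5.2 -7.5  2.5] w 92.2 ff 4.1
key z 46 93.45642163366546
57 [-240.37128987 -237.56993642 -234.84848115]
```

```bash
python3 -m crank '[[[1,0,-0.2,0,0],[1,0,-0.4,0,0],[1,0,-0.5,0,0],[1,0,-0.6,0,0],[1,0,-0.6,-0.5,0],[1,0,-0.6,-1,0],[1,0,-0.6,-1.5,0],[1,0,-0.6,-1.5,0],[1,0,-0.6,-1.5,0],[1,0,-0.6,-1.5,0]]]' | egrep 'pos|cont|wid|time'; python3 -c "
from h import *
stat()
im,d,W=shot('scene'); H=toH(W);m=(W[...,2]>86)&(W[...,2]<108)&(abs(H[...,0]+58)<8)&(abs(H[...,1]-57)<14); print('key z',m.sum(),np.median(W[m][:,2]) if m.any() else 0)
m=(W[...,2]>72)&(W[...,2]<81)&(abs(H[...,1])<82)&(H[...,0]<-150)&(H[...,0]>-265);print(m.sum(),np.percentile(H[m][:,0],[10,50,90]))
"
```

```text
time: 36.8
tool_pos: [497.0, -297.5, 43.1]
contact_force: [-0.9, -1.2, 0.6]
grip_width: 91.9
t 36.8 tcp [ 497.  -297.5   43.1] H [-178.8   34.4] yaw 6.5 F [-0.9 -1.2  0.6] w 91.9 ff 0.6
key z 54 97.48278277277029
73 [-246.82125905 -243.27264233 -232.79058878]
```

Locked: the key is back up and the force on the tool is about zero. Lifting out and going to the box.

```bash
python3 -m crank '[[[0.95,0,0.5,0,0],[0.95,0,0.5,-4.5,0],[0.95,0,0.5,-9.5,0],[0.95,-0.7,-4,-9.7,-8.5],[0.95,-1.4,-9,-9.7,-17],[0.95,-2.1,-14,-9.7,-25.5],[0.95,-2.8,-19,-9.7,-34],[0.95,-3.5,-24,-9.7,-42.5],[1,-4.2,-29,-9.7,-51],[1,-4.8,-33.6,-9.7,-59]]]' | egrep 'pos|cont|wid|time'; python3 -c "
from h import *
stat()
im,d,W=shot('top'); H=toH(W);m=(W[...,2]>86)&(W[...,2]<108)&(abs(H[...,0]+65)<8)&(abs(H[...,1]-57)<10); print('key z',m.sum(),np.median(W[m][:,2]) if m.any() else 0)
m=(W[...,2]>72)&(W[...,2]<82)&(abs(H[...,1])<75)&(H[...,0]<-150)&(H[...,0]>-265);print('panel',m.sum(),np.percentile(H[m][:,0],[10,50,90]))
z=W[...,2];g=im.mean(2)
m=(z>48)&(z<58)&(g<110)&(abs(H[...,1]-60)<40)&(H[...,0]>-235)&(H[...,0]<-110); print('arm',m.sum(),np.polyfit(H[m][:,0],H[m][:,1],1) if m.sum()>5 else 0)
im,d,W=shot('wrist');m=(W[...,2]>18)&(W[...,2]<30)&(abs(W[...,0]-413)<60)&(abs(W[...,1]-32)<60); r=cv2.minAreaRect(np.float32(W[m][:,:2])); print(r,m.sum())
"
```

```text
time: 37.85
tool_pos: [410.9, 32.3, 140.4]
contact_force: [0.7, 0.5, 0.9]
grip_width: 91.6
t 37.85 tcp [410.9  32.3 140.4] H [-515.9  -16.2] yaw 65.8 F [0.7 0.5 0.9] w 91.6 ff 0.0
key z 39 98.11169069899779
panel 112 [-242.79429696 -240.67401697 -238.05520842]
arm 109 [3.37051093e-02 6.95748449e+01]
((415.47869873046875, 32.980037689208984), (58.938697814941406, 83.28018951416016), 5.576774597167969) 5468
```

```bash
python3 -m crank '[[[1,0.1,0.3,0,-8.5],[1,0.1,0.3,0,-17],[1,0.1,0.3,0,-25],[1,0.1,0.3,2,-30],[1,0.1,0.3,5.5,-30],[1,0.1,0.3,9.5,-30],[1,0.1,0.3,12.5,-30],[1,0.1,0.3,13.2,-30],[0.5,0.1,0.3,13.2,-30],[0.5,0.1,0.3,13.2,-30]]]' | egrep 'pos|cont|wid|time'; python3 -m crank '[[[0.5,0,0,0,0],[0.5,0,0,0,0],[0.5,0,0,0,0],[0.5,0,0,-2,0],[0.5,0,0,-6,0],[0.5,0,0,-10,0],[0.5,0,0,-12,0],[0.5,0,0,-12,0],[0.5,0,0,-12,0],[0.5,0,0,-12,0]]]' | egrep 'pos|cont|wid|time|fing'; python3 -c "
from h import *
stat();print(go(fromH(-164,0),120,96.1))
T=pose();im,d,W=shot('wrist')
L=(W-T[:3,3])@T[:3,:3]  # tool coords
m=(L[...,2]<0)&(L[...,2]>-30)&(abs(L[...,0])<60)&(abs(L[...,1])<29)&(im[...,0].astype(int)-im[...,2]>-200)
print('box in tool: x',np.percentile(L[m][:,0],[1,99]),'y',np.percentile(L[m][:,1],[1,99]),'z',np.percentile(L[m][:,2],[5,50,95]),m.sum())
"
```

```text
time: 38.95
tool_pos: [416.0, 29.9, 9.3]
contact_force: [0.8, -0.1, 1.0]
grip_width: 80.3
time: 39.95
tool_pos: [414.0, 30.3, 127.2]
contact_force: [0.2, 0.1, -1.5]
grip_width: 57.8
finger_force: 30.0
t 39.95 tcp [414.   30.3 127.2] H [-513.6  -13.3] yaw 95.5 F [ 0.2  0.1 -1.5] w 57.8 ff 30.0
('shift cm', array([-34.95,   1.72,   0.7 ]), 'turn', np.float64(-0.6))
box in tool: x [-36.09966922  44.66055839] y [-27.61084428  28.43974212] z [-15.94771623 -14.90029117 -13.02555269] 14180
```

```bash
python3 -m crank '[[[0.5,-3,0.2,0,0],[0.5,-7.5,0.4,0,0],[0.5,-12,0.6,0,0],[0.5,-16.5,0.8,0,0],[0.5,-21,1,0,0],[0.5,-25.5,1.2,0,0],[0.5,-30,1.4,0,-0.6],[0.5,-33.5,1.6,0,-0.6],[0.5,-35,1.7,0,-0.6],[0.5,-35.2,1.7,0,-0.6]]]' | egrep 'wid|time'; python3 -m crank '[[[0.5,0,0,0,0],[0.5,0,0,1,0],[0.5,0,0,3,0],[0.5,0,0,5,0],[0.5,0,0,6.5,0],[0.5,0,0,7,0],[0.5,0,0,7,0],[0.5,0,0,7,0],[0.5,0,0,7,0],[0.5,0,0,7,0]]]' | egrep 'pos|cont|wid|time|fing'; python3 -c "
from h import *
stat();print(go(fromH(-161.5,0),25,96.1))
im,d,W=shot('wrist'); H=toH(W);z=W[...,2];g=im.mean(2)
m=(z>72)&(z<81)&(abs(H[...,1])<80)&(H[...,0]<-200)&(H[...,0]>-280);print('panel',m.sum(),np.percentile(H[m][:,0],[5,50,95]))
im,d,W=shot('top'); H=toH(W);z=W[...,2];g=im.mean(2)
m=(z>34)&(z<40)&(H[...,1]<-50)&(H[...,1]>-72)&(H[...,0]<-120)&(H[...,0]>-215);print('-y wall',m.sum(),np.percentile(H[m][:,1],[5,50,95]) if m.any() else 0)
m=(z>33)&(z<40)&(H[...,1]>50)&(H[...,1]<72)&(H[...,0]<-100)&(H[...,0]>-230);print('ledge',m.sum(),np.percentile(H[m][:,1],[2,5,50,95]) if m.any() else 0)
"
```

```text
time: 41.0
grip_width: 57.6
time: 42.0
tool_pos: [465.7, -318.8, 59.1]
contact_force: [0.0, 0.3, -0.8]
grip_width: 57.3
finger_force: 30.0
t 42.0 tcp [ 465.7 -318.8   59.1] H [-161.    1.] yaw 96.1 F [ 0.   0.3 -0.8] w 57.3 ff 30.0
('shift cm', array([ 0.05, -0.11,  3.41]), 'turn', np.float64(-0.0))
panel 6987 [-243.76975839 -240.43438897 -201.41726909]
-y wall 0 0
ledge 34 [50.20977944 50.41634407 54.06364968 71.89974606]
```

```bash
python3 -m crank '[[[0.5,0,-0.1,1,0],[0.5,0,-0.1,2,0],[0.5,0,-0.1,2.8,0],[0.5,0,-0.1,3.3,0],[0.5,0,-0.1,3.45,0],[0.5,0,-0.1,3.45,0],[0.72,0,-0.1,3.45,0],[0.72,0,-0.1,3.45,0],[0.72,0,-0.1,3.45,0],[0.72,0,-0.1,3.45,0]]]' | egrep 'pos|cont|wid|time|fing'; python3 -m crank '[[[0.72,0,0,-2,0],[0.72,0,0,-4,0],[0.72,0,0,-8,0],[0.72,0,0,-12,0],[0.5,3,-1,-14,0],[0,5,-1.5,-14,0],[0,5,-1.5,-14,0],[0,5,-1.5,-14,0],[0,5,-1.5,-14,0],[0,5,-1.5,-14,0]]]' | egrep 'pos|cont|wid|time|fing'; python3 -c "
from h import *
stat()
im,d,W=shot('wrist','w7'); H=toH(W);z=W[...,2];g=im.mean(2)
np.savez('pics/wr7',im=im,W=W)
m=(z>34)&(z<44)&(abs(H[...,1])<56)&(H[...,0]<-100)&(H[...,0]>-233); r=cv2.minAreaRect(np.float32(H[m]));print('box H',m.sum(),r,np.median(z[m]))
m=(z>64)&(z<76)&(g<120)&(H[...,1]>30)&(H[...,1]<90)&(H[...,0]<-100)&(H[...,0]>-233);print('peg',m.sum(),np.percentile(H[m],[5,50,95],axis=0) if m.any() else 0)
im,d,W=shot('top'); H=toH(W);z=W[...,2];g=im.mean(2)
m=(z>34)&(z<44)&(abs(H[...,1])<56)&(H[...,0]<-100)&(H[...,0]>-233); print('top box',m.sum(),np.percentile(H[m],[5,50,95],axis=0) if m.any() else 0)
m=(z>48)&(z<76)&(g<110)&(H[...,1]>50)&(H[...,1]<90)&(H[...,0]<-100)&(H[...,0]>-238);print('arm',m.sum(),np.percentile(H[m],[5,50,95],axis=0) if m.any() else 0)
"
```

```text
time: 43.1
tool_pos: [464.4, -318.7, 23.7]
contact_force: [-0.4, 0.4, 0.2]
grip_width: 66.0
finger_force: 0.0
time: 44.1
tool_pos: [444.3, -271.2, 163.2]
contact_force: [-0.3, 0.2, -1.0]
grip_width: 22.6
finger_force: 0.0
t 44.1 tcp [ 444.3 -271.2  163.2] H [-210.6  -15.2] yaw 96.0 F [-0.3  0.2 -1. ] w 22.6 ff 0.0
box H 3608 ((-180.80743408203125, 13.794071197509766), (84.3074951171875, 91.26568603515625), 89.96621704101562) 39.03061076210108
peg 158 [[-228.26750626   59.45873252]
 [-224.04582249   63.53511498]
 [-219.51751891   68.60377377]]
top box 9 [[-224.45061644   50.50940767]
 [-216.68332215   53.27159107]
 [-208.61556142   54.24003841]]
arm 38 [[-227.75395762   55.36408736]
 [-220.58953561   60.96833495]
 [-197.64636459   66.64619254]]
```

```bash
python3 -c "
from h import *
z=np.load('pics/wr7.npz');im,W=z['im'],z['W'];H=toH(W)
m=(W[...,2]>36)&(W[...,2]<42)&(H[...,1]<45)&(H[...,1]>-45)&(H[...,0]>-222)&(H[...,0]<-100); r=cv2.minAreaRect(np.float32(H[m]));print('box',m.sum(),r, np.percentile(H[m],[1,99],axis=0))
c0=np.array([-219,93]);print(go(fromH(*c0),57,96.1)); stat()
P=np.array([-137.5,76])
for i,t in enumerate(np.linspace(.14,1.27,9)):
    ph=.85*(t-.14); p=P-85*np.array([np.cos(t),np.sin(t)]); c=p+(24.5-(1 if t<1.2 else 1.5))*np.array([-np.sin(ph),np.cos(ph)])
    d=c-c0; print(round(t,2),'c',c.round(0),'x',round(-d[0]/10,2),'y',round(d[1]/10,2),'turn',round(-np.degrees(ph),1))
"
```

```text
box 3290 ((-170.71334838867188, 1.0218544006347656), (58.54148864746094, 71.190185546875), 89.76455688476562) [[-205.70057541  -27.66895228]
 [-136.22565339   29.26682746]]
('shift cm', array([ 0.83, 10.83, 10.62]), 'turn', np.float64(-0.1))
t 44.2 tcp [ 444.2 -271.   163.3] H [-210.8  -15.3] yaw 96.0 F [-0.3  1.   0.7] w 14.7 ff 0.0
0.14 c [-222.   88.] x 0.27 y -0.54 turn -0.0
0.28 c [-222.   76.] x 0.3 y -1.73 turn -6.9
0.42 c [-221.   64.] x 0.16 y -2.9 turn -13.8
0.56 c [-218.   53.] x -0.14 y -4.04 turn -20.6
0.7 c [-213.   42.] x -0.59 y -5.12 turn -27.5
0.85 c [-207.   32.] x -1.19 y -6.13 turn -34.4
0.99 c [-200.   23.] x -1.92 y -7.03 turn -41.3
1.13 c [-191.   15.] x -2.76 y -7.82 turn -48.2
1.27 c [-182.    8.] x -3.75 y -8.5 turn -55.0
```

The box lies flat, centred about 1 mm from the bay's middle. Now I'll go outside the peg and swing the hold-down arm.

```bash
python3 -m crank '[[[0,0.8,4,0,0],[0,0.8,8,0,0],[0,0.8,10.8,0,0],[0,0.8,10.8,2,0],[0,0.8,10.8,5,0],[0,0.8,10.8,8,0],[0,0.8,10.8,10,0],[0,0.8,10.8,10.6,0],[0,0.8,10.8,10.6,0],[0,0.8,10.8,10.6,0]]]' | egrep 'pos|cont|wid|time'; python3 -m crank '[[[0,0.2,-0.5,0,0],[0,0.3,-1.7,0,-7],[0,0.2,-2.9,0,-14],[0,-0.1,-4,0,-21],[0,-0.6,-5.1,0,-28],[0,-1.2,-6.1,0,-34],[0,-1.9,-7,0,-41],[0,-2.8,-7.8,0,-48],[0,-3.7,-8.5,0,-55],[0,-3.7,-8.5,0,-55]]]' | egrep 'pos|cont|wid|time'; python3 -c "
from h import *
stat()
im,d,W=shot('wrist'); H=toH(W);z=W[...,2];g=im.mean(2)
m=(z>45)&(z<76)&(g<120)&(H[...,1]>-30)&(H[...,1]<90)&(H[...,0]<-100)&(H[...,0]>-233);print('arm wrist',m.sum(),np.percentile(H[m],[5,50,95],axis=0) if m.any() else 0)
im,d,W=shot('scene'); H=toH(W);z=W[...,2];g=im.mean(2)
m=(z>45)&(z<76)&(g<90)&(H[...,1]>-30)&(H[...,1]<90)&(H[...,0]<-100)&(H[...,0]>-233);print('arm scene',m.sum(),np.percentile(H[m],[5,50,95],axis=0) if m.any() else 0)
"
```

```text
time: 45.2
tool_pos: [551.4, -251.7, 58.8]
contact_force: [-0.2, 0.3, -0.2]
grip_width: 0.5
time: 46.2
tool_pos: [469.8, -298.2, 59.0]
contact_force: [-0.6, 0.1, 0.6]
grip_width: 0.7
t 46.2 tcp [ 469.8 -298.2   59. ] H [-181.1    7.3] yaw 151.0 F [-0.6  0.1  0.6] w 0.7 ff 0.0
arm wrist 1036 [[-190.83338212  -18.66829971]
 [-174.37695021  -11.74654279]
 [-163.45267963    6.15946511]]
arm scene 4 [[-136.17026229   60.19743764]
 [-133.39233634   61.85002724]
 [-131.35212618   64.8285408 ]]
```

```bash
python3 -m crank '[[[0,0,-0.1,0,0],[0,0,-0.2,0,0],[0,0,-0.3,0,0],[0,0,-0.4,0,0],[0,0,-0.4,0,0],[0,0,0,0,0],[0,0,0.8,0,0],[0,0,1.5,-4,0],[0,0,1.5,-8,0],[0,0,1.5,-9,0]]]' | egrep 'pos|cont|wid|time'; python3 -c "
from h import *
stat()
print(go(fromH(-63,57),125,96.1))
im,d,W=shot('wrist'); H=toH(W);z=W[...,2];g=im.mean(2)
m=(z>64)&(z<76)&(g<120)&(H[...,1]>-40)&(H[...,1]<90)&(H[...,0]<-100)&(H[...,0]>-225);print('peg wrist',m.sum(),np.percentile(H[m],[5,50,95],axis=0) if m.any() else 0)
im,d,W=shot('scene'); H=toH(W);z=W[...,2];g=im.mean(2)
m=(z>45)&(z<76)&(g<100)&(H[...,1]>-30)&(H[...,1]<90)&(H[...,0]<-100)&(H[...,0]>-233);print('arm scene',m.sum(),np.percentile(H[m],[5,50,95],axis=0) if m.any() else 0, np.polyfit(H[m][:,1],H[m][:,0],1) if m.sum()>5 else 0)
m=(z>72)&(z<81)&(abs(H[...,1])<82)&(H[...,0]<-150)&(H[...,0]>-265);print(m.sum(),np.percentile(H[m][:,0],[10,50,90]))
"
```

```text
time: 47.3
tool_pos: [479.4, -284.3, 152.1]
contact_force: [0.5, -0.1, -0.3]
grip_width: 0.6
t 47.3 tcp [ 479.4 -284.3  152.1] H [-193.8   18.3] yaw 151.1 F [ 0.5 -0.1 -0.3] w 0.6 ff 0.0
('shift cm', array([-10.65,  -8.5 ,   2.79]), 'turn', np.float64(55.0))
peg wrist 160 [[-171.51909461  -17.61387889]
 [-167.59043935  -13.28740883]
 [-162.7271494    -8.95371693]]
arm scene 130 [[-167.51308807  -21.90050072]
 [-153.98643343   15.8092195 ]
 [-135.61024024   60.26133719]] [   0.335839   -158.73397188]
80 [-243.20118724 -240.71166463 -238.41495669]
```

The arm's fitted slope gives θ ≈ 1.25, with its end over the box. Next, press the key.

```bash
python3 -m crank '[[[0,-2,-1.6,0,8],[0,-5,-4,0,16],[0,-8,-6.4,0,24],[0,-10.6,-8.5,1,32],[0,-10.6,-8.5,2,40],[0,-10.6,-8.5,2.7,48],[0,-10.6,-8.5,2.7,55],[0,-10.6,-8.5,2.7,55],[0,-10.6,-8.5,2.7,55],[0,-10.6,-8.5,2.7,55]]]' | egrep 'pos|cont|wid|time'; python3 -c "
from h import *
stat();print(go(fromH(-64,57),93,96.1))"
```

```text
time: 48.4
tool_pos: [528.9, -409.2, 120.2]
contact_force: [0.6, 0.1, 0.6]
grip_width: 0.1
t 48.4 tcp [ 528.9 -409.2  120.2] H [-64.4  54.2] yaw 96.2 F [0.6 0.1 0.6] w 0.1 ff 0.0
('shift cm', array([-0.04,  0.28,  2.72]), 'turn', np.float64(0.1))
```

```bash
python3 -m crank '[[[0,0,0.2,0.8,0],[0,0,0.2,1.5,0],[0,0,0.2,2,0],[0,0,0.2,2.3,0],[0,0,0.2,2.5,0],[0,0,0.2,2.7,0],[0,0,0.2,2.8,0],[0,0,0.2,2.8,0],[0,0,0.2,2.8,0],[0,0,0.2,2.8,0]]]' | egrep 'pos|cont|time'; python3 -c "
from h import *
stat()
im,d,W=shot('scene'); H=toH(W);z=W[...,2]
m=(z>72)&(z<81)&(abs(H[...,1])<82)&(H[...,0]<-110)&(H[...,0]>-265);print(m.sum(),np.percentile(H[m][:,0],[10,50,90]))"
```

```text
time: 49.4
tool_pos: [530.8, -409.1, 93.2]
contact_force: [-2.2, 3.3, 4.7]
t 49.4 tcp [ 530.8 -409.1   93.2] H [-64.3  56.2] yaw 96.1 F [-2.2  3.3  4.7] w 0.6 ff 2.7
97 [-205.98443401 -203.48563668 -201.42944903]
```

The lock has let go and the tray is running in. Now going round in front of the bar to push it home.

```bash
python3 -m crank '[[[0,0,0,-2,0],[0,2,-0.5,-3.5,0],[0,6.5,-2,-3.5,0],[0,11,-3.5,-3.5,0],[0,15.5,-5,-3.5,0],[0,20,-5.6,-3.5,0],[0,21.4,-5.6,-3,0],[0,21.4,-5.6,0,0],[0,21.4,-5.6,3.5,0],[0,21.4,-5.6,4.6,0]]]' | egrep 'pos|cont|time'; python3 -c "
from h import *
stat()
im,d,W=shot('scene'); H=toH(W);z=W[...,2];g=im.mean(2)
m=(z>72)&(z<81)&(abs(H[...,1])<82)&(H[...,0]<-110)&(H[...,0]>-265);print('panel',m.sum(),np.percentile(H[m][:,0],[10,50,90]))
m=(z>45)&(z<76)&(g<100)&(H[...,1]>-30)&(H[...,1]<90)&(H[...,0]<-95)&(H[...,0]>-180);print('arm scene',m.sum(), np.polyfit(H[m][:,1],H[m][:,0],1) if m.sum()>5 else 0)"
```

```text
time: 50.45
tool_pos: [451.7, -201.8, 44.2]
contact_force: [-0.6, -0.4, 0.0]
t 50.45 tcp [ 451.7 -201.8   44.2] H [-278.8   -0.5] yaw 96.1 F [-0.6 -0.4  0. ] w 0.6 ff 0.0
panel 99 [-193.79997856 -191.16588219 -189.01146504]
arm scene 53 [   0.16058428 -111.84874128]
```

```bash
python3 -m crank '[[[0,-1.2,0,0,0],[0,-2.2,0,0,0],[0,-3,0,0,0],[0,-3.8,0,0,0],[0,-4.6,0,0,0],[0,-5.4,0,0,0],[0,-6.2,0,0,0],[0,-7,0,0,0],[0,-7.8,0,0,0],[0,-8.6,0,0,0]]]' | egrep 'pos|cont|time'; python3 -m crank '[[[0,-0.7,0,0,0],[0,-1.4,0,0,0],[0,-2,0,0,0],[0,-2.6,0,0,0],[0,-3.1,0,0,0],[0,-3.5,0,0,0],[0,-3.8,0,0,0],[0,-4,0,0,0],[0,-4.1,0,0,0],[0,-4.1,0,0,0]]]' | egrep 'pos|cont|time'; python3 -c "
from h import *
stat()
im,d,W=shot('scene'); H=toH(W);z=W[...,2]
m=(z>72)&(z<81)&(abs(H[...,1])<80)&(H[...,0]<-94)&(H[...,0]>-165);print('panel',m.sum(),np.percentile(H[m][:,0],[10,50,90]))"
```

```text
time: 51.5
tool_pos: [461.8, -288.4, 46.8]
contact_force: [0.2, 2.2, 2.2]
time: 52.5
tool_pos: [465.3, -321.3, 46.8]
contact_force: [1.7, 29.6, 15.7]
t 52.5 tcp [ 465.3 -321.3   46.8] H [-158.5    0.3] yaw 96.1 F [ 1.7 29.6 15.7] w 0.3 ff 14.4
panel 56 [-99.33508555 -97.50487497 -96.18981196]
```

```bash
python3 -m crank '[[[0,-0.2,0,0,0],[0,-0.4,0,0,0],[0,-0.4,0,0,0],[0,-0.4,0,0,0],[0,-0.4,0,0,0],[0,-0.4,0,0,0],[0,-0.4,0,0,0],[0,-0.4,0,0,0],[0,-0.4,0,0,0],[0,-0.4,0,0,0]]]' | egrep 'pos|cont|time'; python3 -m crank '[[[0,0.5,0,0,0],[0,1.2,0,0,0],[0,2.5,0,0,0],[0,3.5,0,0,0],[0,3.5,0,-3,0],[0,3.5,0,-7,0],[0,5,0,-11,0],[0,7,0,-13,0],[0,7,0,-13,0],[0,7,0,-13,0]]]' | egrep 'pos|cont|time'; python3 -c "
from h import *
stat()
for n in('scene','top','wrist'):
    im,d,W=shot(n); H=toH(W);z=W[...,2]
    m=(z>72)&(z<81)&(abs(H[...,1])<80)&(H[...,0]<-94)&(H[...,0]>-165);print(n,'panel',m.sum(),np.percentile(H[m][:,0],[10,50,90]) if m.any() else 0)
    m=(z>50)&(z<70)&(abs(H[...,1])<45)&(H[...,0]<-125)&(H[...,0]>-175);print('bar',m.sum(),np.percentile(H[m][:,0],[2,50,98]) if m.any() else 0)
    m=(z>86)&(z<108)&(abs(H[...,0]+65)<8)&(abs(H[...,1]-57)<10); print('key z',m.sum(),np.median(z[m]) if m.any() else 0)"
```

```text
time: 53.55
tool_pos: [465.2, -321.4, 46.7]
contact_force: [1.1, 41.5, 23.4]
time: 54.55
tool_pos: [459.0, -263.1, 176.7]
contact_force: [-0.2, 1.6, -1.4]
t 54.55 tcp [ 459.  -263.1  176.7] H [-217.1    0.3] yaw 96.1 F [-0.2  1.6 -1.4] w 0.6 ff 0.0
scene panel 52 [-99.51320336 -97.44039909 -95.79910702]
bar 87 [-147.09815083 -141.26692614 -137.55073148]
key z 30 98.27537041903872
top panel 0 0
bar 0 0
key z 0 0
wrist panel 52 [-99.55343944 -97.98782356 -95.84201317]
bar 0 0
key z 0 0
```

The tray is hard against its stop: the bar is at -142 mm against -141.5 expected, the key is up and the gripper is clear. Handing in.

```bash
python3 -c "
from plant import bot
print(bot.close_job())"
```

```text
the job is handed in; nothing more can be done
None
```

I handed the job in at about 55 s of the 72 s limit, with the tray home, the slide box under the swung-round arm and the key up by my measurements; no verdict came back, and because the catch jammed I had to push the tray open from inside while the gripper body held the key down.

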